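Clamp the brass plate in the turn-over holder and turn it face down

ROBOT

A 7-joint arm with a two-finger parallel gripper is mounted at the origin on a cart in front of the work surface, level with it; the furniture and walls round the work are solid. World frame = base frame: x ahead of the robot, y to its left, z up, the work surface at z = 0. Lengths are in m, angles in rad, forces in N, time in s.
With the tool pointing down it reaches from about 0.4 to 0.85 m from the base axis. Payload 4.4 kg.
Tool frame: the origin (TCP) lies on the front face of the gripper's body, between the roots of the fingers; the fingertips stand 97 mm ahead of it and the grasp point (between the pads) lies bot.grasp_offset ahead of it (bot.grasp_offset is the distance from the TCP to the grasp point, in m); z points along the fingers, y is the direction in which the jaws open and shut (so a half turn about z gives the same grasp; the last joint's range is limited). The gripper opens to 94 mm and grips with 3 to 60 N. Pads are 16 mm wide; open, the fingers measure 119 mm over their backs; the gripper's body (75 mm by 177 mm) begins 78 mm behind the grasp point.
Start: joints at [-1.285, 0.628, 0.038, 1.517, -0.027, 0.996, -0.02], TCP at [0.224, 0.61, 0.303] pointing down, gripper open.
Joint ranges: [-3.06, 3.06], [-0.37, 2.12], [-1.25, 1.32], [0.18, 2.47], [-1.1, 4.24], [0.23, 1.98], [-2.94, 2.94]. Speed limits (rad/s): [2.57, 2.57, 3.14, 3.14, 3.14, 3.14, 3.14].

INTERFACE

Orientations are given as a unit quaternion [w, x, y, z].
In Python, from station import bot, optics gives the robot as it stands.
- The arm moves only by the tool move_arm, never from a script. Its argument "rows" is a list of rows, each an object of numbers: "claw": the gripper's target within -1 to 1 (shut at 1, half-way at 0, fully open at -1); "tx", "ty", "tz": the shift along the tool's x, y, z in cm; "wx", "wy", "wz": the turn, a rotation vector about the tool's x, y, z in rad. A call has 1 to 20 rows; each row shifts and turns the pose as measured when the row begins, along the tool's axes as they then stand; what a row does not reach is not made up. A row lasts 1/10 s, in which the tool goes at most 50 mm and 8.59 degrees, less where a joint would pass 70% of its speed; a pose out of reach is approached as far as the arm can. A call with a gripper value outside its range is refused whole. The fingers move at their own pace and stop on an object; the grip force is fixed at half the most. Time passes only in rows, so rows that do not move let the fingers close. It gives the time, the measured TCP pose, the force and the opening at its end, in the units of the state.
- bot.read_state(): the state, without advancing time (a new reading comes with each control period).
- optics.camera(name): name is "scene" or "side" or "wrist"; returns the picture (480x640x3 uint8, red, green, blue); there is no depth.
- optics.camera_info(name): a dict with "K" (3x3 intrinsics, pixels), "origin" and "orientation" of the camera in the world. Camera axes: x right, y down, z forward; pixel columns grow to the right and rows downward; lengths in m; the calibration is good to about 2 mm. A picture is of the moment at which its call begins: read the wrist's pose just before it. camera_info takes no time and is no camera call; for the wrist camera it gives the pose at the moment of the call.
- bot.job_done(): hands the job in, once; it reports no verdict.
The state is a dict: "clock": time; "joint_positions": joint angles; "joint_vel": joint speeds; "joint_torque": joint torques, N m; "tool_pos": TCP position; "ee_rot": TCP orientation; "wrist_force": force on the tool from outside, world axes, zero at the start; "ft_torque": the same for the moment, N m; "finger_gap": opening from 0.0 (shut) to 1.0 (fully open).
Only numpy, scipy, OpenCV 4.12 (cv2) and the standard library are available. Lean on these libraries where they do the work, as an engineer would, in place of code of your own. Each camera call takes 0.05 s, during which the arm holds its last target.

TASK

Take the brass plate off the sloping rest and lay it, blue face up, in the open pocket of the turn-over holder without dropping it in. Fold the lid frame fully shut over the plate while the holder is still level, then swing the holder by its handle bar half a turn, right over to its stop, so that the plate's back is up for engraving. Leave the loose things around alone.

Things in the scene. Friction and masses are not known exactly. Their poses are not given: they have to be found in the camera images.
- plate_center (a point): Centre of the loose brass plate, 90 x 60 x 12 mm, 0.1 to 0.2 kg; one large face blue, the other grey. x along the 90 mm, y along the 60 mm, z out of the blue face. It starts blue face up, lying on the 35 degree slope of the rest, low end to the robot's right. Both long sides overhang the rest's board by 12 mm and are free to be gripped across the 60 mm.
- rest: Fixed wooden rest; origin on the worktop below the plate's middle, x away from the robot, y to its left, the way the slope rises. Its board, 96 x 36 x 8 mm, slopes 35 degrees, its surface 65 mm above the worktop at the middle; a lip 7 mm high at the low end stops the plate. Foot 110 x 90 mm, 10 mm high.
- holder_axis (a point): Middle of the holder's turning axis, 100 mm above the worktop; does not turn. y along the level turning axis, x away from the robot towards the lid's hinge, z up. Fixed grey base 150 (x) x 200 (y) mm, 14 mm high; two posts at y = +/-84 mm, 14 mm thick, 118 mm high. Between them turns the cradle, 116 (x) x 144 (y) x 24 mm.
- pocket (a point): Plate centre's place in the cradle, 1 mm below holder_axis while level; turns with the cradle, z out of the open side. Plate lies with 90 mm along x, either end first, on two runners within y = +/-23 mm, 6 mm below. Pocket 98 x 68 mm: end walls and corner cheeks 7 mm above this point. Middle 60 mm of both long sides is open for fingers, right through, to rails 32 mm off the plate.
- cradle (a joint): Turn of the whole holder about holder_axis y: 0 = level as at the start (stop), 3.14 = turned right over (stop). Grows as the side nearer the robot, with the handle bar, rises and goes over the top away from the robot. Stiff (0.25 N m of friction), stays where it is left.
- handle_bar (a point): Middle of the black round handle bar, 12 mm thick, 56 mm long, parallel to holder_axis y, on a crank outside the right-hand post (crank arm at y = -96 to -104 mm). At y = -134 mm from holder_axis; it moves on a circle of 60 mm radius about the axis, at the start level with it on the robot's side (x = -60 mm). It may turn in the fingers.
- lid (a joint): Opening of the lid frame: 0 = shut (stop), starts 1.75 to 2.0 (upright, leaning back from the robot), stop at 2.1. Stiff hinge (0.3 N m of friction), stays where left, also upside down with the plate on it. Hinge line parallel to holder_axis y at x = +58, z = +9.5 mm from holder_axis while level. Steel frame 84 mm wide, 5 mm thick, 117 mm long, then the tab.
- lid_tab (a point): Middle of the red tab, 26 x 34 x 7 mm, at the free end of the lid frame, 125 mm from the hinge line (tab ends at 138 mm). z out of the lid's outer face. With the lid shut it is on the side nearer the robot, 67 mm from holder_axis. Shut, the lid leaves the plate 1 to 2 mm of play.
- borax_cone: Pale pink round tablet, 43 mm across, 15 mm high, loose, to be left alone; origin at its underside.
- ring_clamp: Wooden hand clamp, 114 x 25 x 22 mm, lying, loose, to be left alone; origin at its underside.
- bangle_teal: Silver wire bangle with a teal stone, 72 x 88 x 37 mm, loose, to be left alone; origin at its underside.
Mind the look-alikes: they are no part of the job. Of the things like the part that bears plate_center, leave any that is brown; of the rest the smaller one is meant.

How it is judged:
By the outcome, as a careful person would: the job done as asked, in the order asked, and still so for the second after the job is handed in, with the robot touching nothing.
It also fails if it takes over 72 s, if anything falls off the work surface, if the arm or the gripper's body presses on something with over 40 N, if the wrist force passes 120 N, or if a joint passes its speed limit or range.

## Working session

There is one attempt and no reset: what is moved stays moved. The work goes in short steps, Python scripts to look and compute and a tool call to move; the robot and the scene stay as the last step left them, time stands still between calls to the robot, and variables do not carry over. Pictures are saved under pics/ and viewed, and the job is handed in when it is done.

Besides the shell and the picture viewer there is one more tool, called after "Request:" in YAML: its name, and indented under it one key for each argument. move_arm: Moves the arm, as the interface text tells. Its arguments: {"type":"object","properties":{"rows":{"type":"array","items":{"type":"object","properties":{"claw":{"type":"number"},"tx":{"type":"number"},"ty":{"type":"number"},"tz":{"type":"number"},"wx":{"type":"number"},"wy":{"type":"number"},"wz":{"type":"number"}}}}},"required":["rows"]}

```bash
ls; mkdir -p pics; python3 - <<'E'
from station import bot, optics
import cv2
s=bot.read_state(); print(s, bot.grasp_offset)
for n in ["scene","side"]:
    im=optics.camera(n); cv2.imwrite(f"pics/a_{n}.png",im[:,:,::-1]); i=optics.camera_info(n); print(n,i)
E
```

```text
pics
{'clock': 0.0, 'joint_positions': array([-1.28478726,  0.62929181,  0.03843042,  1.51835713, -0.02700319,
        0.99633966, -0.01998809]), 'joint_vel': array([-0.00098698,  0.00088348, -0.00020994, -0.00066286,  0.00058617,
        0.00145272,  0.00112336]), 'joint_torque': array([-3.11931653e-04, -5.49736226e+01,  1.14283986e+00, -1.86638224e+01,
       -5.23901288e-02,  2.32936774e-02,  1.50528940e-04]), 'tool_pos': array([0.22378195, 0.60973722, 0.30179245]), 'ee_rot': array([-1.58167317e-04,  1.74988988e-01,  9.84569943e-01, -9.25806742e-04]), 'wrist_force': array([-0.31299844, -0.59242743, -0.38231241]), 'ft_torque': array([ 0.03050163, -0.00393486,  0.01434934]), 'finger_gap': 0.9993934478080608} 0.0784
scene {'K': array([[586.72194844,   0.        , 328.48966478],
       [  0.        , 586.72194844, 248.29139705],
       [  0.        ,   0.        ,   1.        ]]), 'origin': array([-0.07475316, -0.24858394,  1.03292107]), 'orientation': array([-0.2389233 ,  0.76527341, -0.56729956,  0.18826438])}
side {'K': array([[440.34630704,   0.        , 319.46235211],
       [  0.        , 440.34630704, 240.3876837 ],
       [  0.        ,   0.        ,   1.        ]]), 'origin': array([ 0.15625083, -0.60001297,  0.62515036]), 'orientation': array([-0.42209231,  0.84458048, -0.29639099,  0.1437855 ])}
```

View pics/a_scene.png

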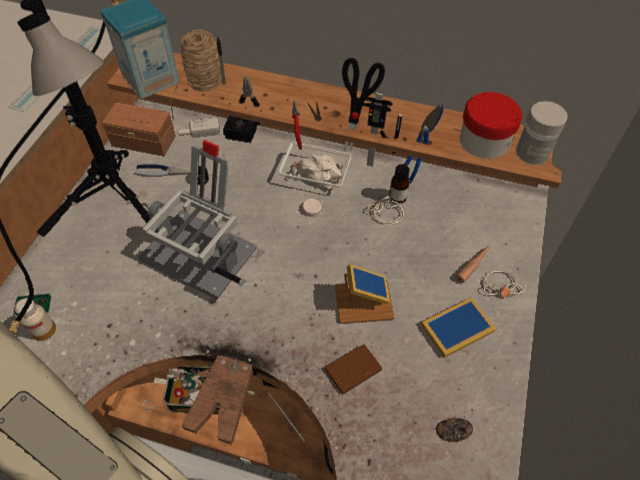

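View pics/a_side.png

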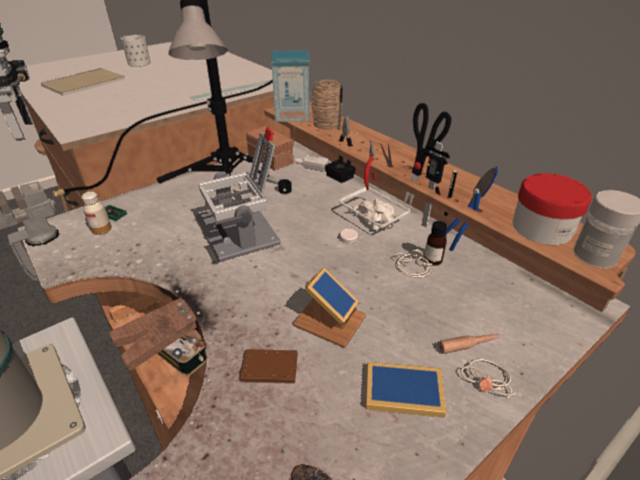

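Candidates (scene image): plate on the rest (368,284), larger blue/yellow plate lying on the bench (458,327), and a brown block (353,369). The one on the rest is non-brown and the smaller. I'll confirm in enlarged crops.

```bash
python3 - <<'E'
import cv2,numpy as np
a=cv2.imread('pics/a_scene.png');b=cv2.imread('pics/a_side.png')
def crop(im,x,y,w,h,f,n): cv2.imwrite(n,cv2.resize(im[y:y+h,x:x+w],None,fx=f,fy=f,interpolation=cv2.INTER_CUBIC))
crop(a,320,250,100,75,8,'pics/c1.png')
crop(b,285,255,100,75,8,'pics/c2.png')
crop(a,125,130,160,120+50,3.5,'pics/c3.png')
crop(b,190,120,120,150,4,'pics/c4.png')
E
```

```text
(no output)
```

View pics/c1.png

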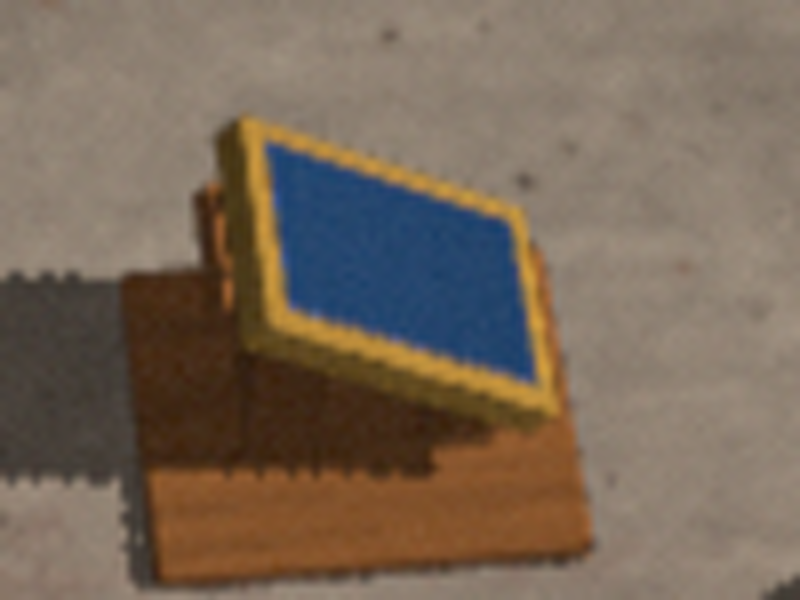

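View pics/c2.png

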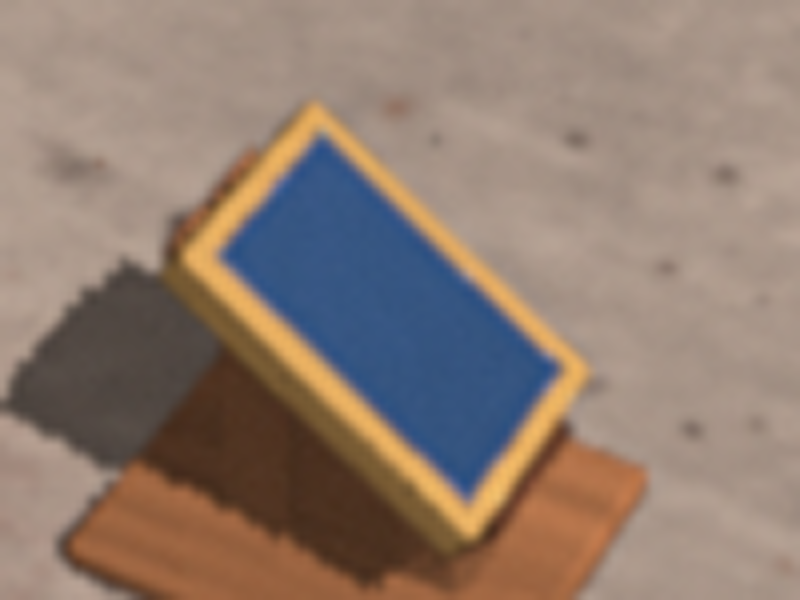

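View pics/c3.png

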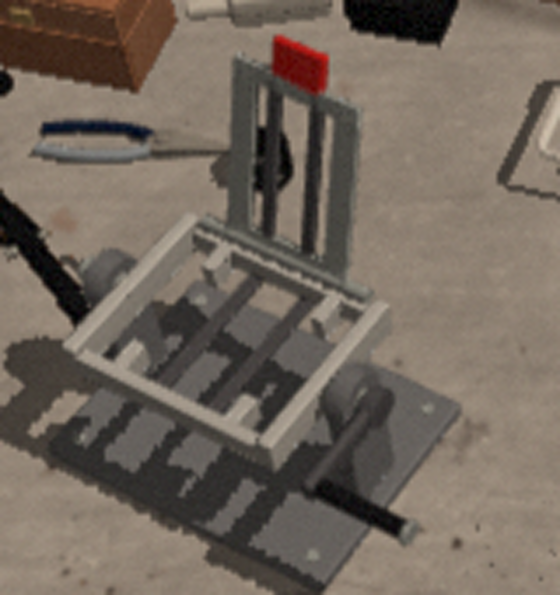

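View pics/c4.png

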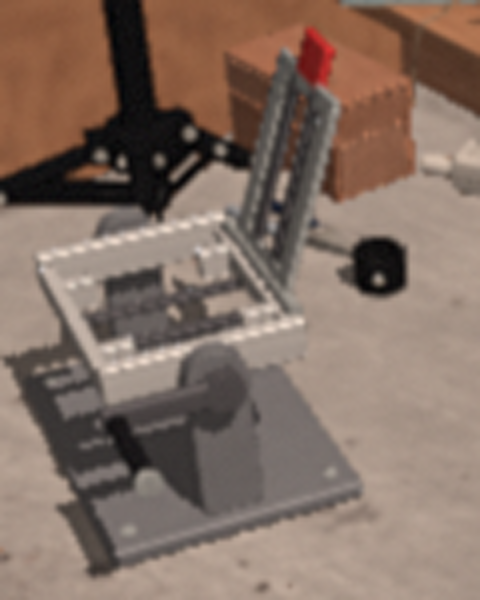

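The crops confirm it: the blue plate sits on the sloping rest with its low end at scene (388,290). In the scene image the holder's handle end is at (241,281) and the red tab at (211,149). Next I'll fit the poses.

```bash
cat > h.py <<'E'
import numpy as np, cv2
from scipy.spatial.transform import Rotation as R
from scipy.optimize import least_squares
def q2R(q): return R.from_quat([q[1],q[2],q[3],q[0]]).as_matrix()
def proj(info,P):
    P=np.atleast_2d(P); c=(P-info['origin'])@q2R(info['orientation'])
    u=c@info['K'].T; return u[:,:2]/u[:,2:]
E
python3 - <<'E'
from h import *
from station import optics
S=optics.camera_info('scene');D=optics.camera_info('side')
def up(pts,off,f): return (np.array(pts)+.5)/f-.5+np.array(off)
# plate: order (x,y) plate: highfar...
ps=up([(243,120),(525,207),(556,410),(262,337)],(320,250),8)
pd=up([(315,103),(590,372),(465,542),(185,258)],(285,255),8)
# plate frame: choose x toward high end (robot left), y = toward robot?  z up: x=+Y, y=-X
loc=np.array([[45,-30,6],[-45,-30,6],[-45,30,6],[45,30,6]])/1e3
def f(v):
    P=R.from_rotvec(v[3:]).apply(loc)+v[:3]
    return np.r_[(proj(S,P)-ps).ravel(),(proj(D,P)-pd).ravel()]
R0=R.from_euler('z',90,degrees=True)*R.from_euler('y',-35,degrees=True)
r=least_squares(f,np.r_[.6,-.2,.07,R0.as_rotvec()])
Rm=R.from_rotvec(r.x[3:]).as_matrix()
print('6dof',r.x[:3],Rm.round(3).tolist(),np.abs(r.fun).max(), 'tilt',np.degrees(np.arccos(Rm[2,2])),'yaw of x',np.degrees(np.arctan2(Rm[1,0],Rm[0,0])))
def g(v):
    rot=R.from_euler('z',v[2])*R.from_euler('y',-35,degrees=True)
    # rest centre (v0,v1,65mm) board surface mid; plate centre shifted along slope s=v3
    c=np.array([v[0],v[1],.065])+rot.apply([v[3],0,.006])
    P=rot.apply(loc)+c; return np.r_[(proj(S,P)-ps).ravel(),(proj(D,P)-pd).ravel()]
r=least_squares(g,[.6,-.2,1.57,0]); v=r.x
rot=R.from_euler('z',v[2])*R.from_euler('y',-35,degrees=True)
print('constr',v,'c',np.array([v[0],v[1],.065])+rot.apply([v[3],0,.006]),np.abs(r.fun).max(),np.degrees(v[2]))
print(r.fun.round(2))
# holder
hs=up([(408,530),(318,485),(462,408),(300,66)],(125,130),3.5)
hd=up([(147,482),(115,420),(362,487),(316,57)],(190,120),4)
def h(v):
    a=v[3]
    tab=[.058-.125*np.cos(a)+0*a,0,.0095+.125*np.sin(a)]
    L=np.array([[-.06,-.162,0],[-.06,-.106,0],[.075,-.1,-.086],tab])
    P=R.from_euler('z',v[2]).apply(L)+[v[0],v[1],.1]
    return np.r_[(proj(S,P)-hs).ravel(),(proj(D,P)-hd).ravel()]
r=least_squares(h,[.7,.15,0,1.85]); print('holder',r.x,r.fun.round(2))
v=r.x;L=np.array([[x,y,z] for z in(.012,) for x,y in((-.058,-.072),(.058,-.072),(.058,.072),(-.058,.072))]+[[-.075,-.1,-.086],[-.075,.1,-.086]])
P=R.from_euler('z',v[2]).apply(L)+[v[0],v[1],.1]
print(((proj(S,P)-[125,130]+.5)*3.5).round(),((proj(D,P)-[190,120]+.5)*4).round())
E
```

```text
6dof [ 0.52480655 -0.16524053  0.07173184] [[-0.31, -0.929, 0.201], [0.757, -0.369, -0.539], [0.575, -0.015, 0.818]] 1.2837340182770163 tilt 35.120107155026695 yaw of x 112.24718326125277
constr [ 0.5243912  -0.16457347  1.95379586  0.00324576] c [ 0.52468369 -0.16529945  0.0717766 ] 1.2836922567024658 111.94425661902763
[-0.85 -0.52 -0.51  0.54  0.22  1.23  0.45 -0.82 -0.29 -0.5   0.6   0.14
  1.28  0.42 -0.93 -0.16]
holder [ 0.53823394  0.20604627 -0.23328446  1.89312694] [-1.63  0.72 -0.27  0.84 -0.27 -1.66 -0.35  0.36  0.25  0.62  0.93  1.45
  1.38 -0.78  0.23  1.42]
[[266. 447.]
 [390. 303.]
 [189. 205.]
 [ 59. 339.]
 [314. 585.]
 [ 44. 439.]] [[103. 373.]
 [310. 323.]
 [231. 210.]
 [ 41. 252.]
 [112. 556.]
 [ 31. 374.]]
```

```bash
cat >> h.py <<'E'
GO=0.0784
# plate (measured) and holder
pR=(R.from_euler('z',1.9538)*R.from_euler('y',-35,degrees=True)).as_matrix(); pc=np.array([.5247,-.1653,.0718])
H=np.array([.538,.206,.1]); PSI=-.2333
def hol(x,y,z): return H+R.from_euler('z',PSI).apply([x,y,z])
def frame(z,y):
    z=np.array(z,float)/np.linalg.norm(z); y=np.array(y,float); y=y-z*(y@z); y/=np.linalg.norm(y)
    return np.c_[np.cross(y,z),y,z]
def down(yaw): return frame([0,0,-1],[np.cos(yaw),np.sin(yaw),0])
def plan(goals,claw,step=4.5,ang=.14,start=None,dp=1,da=2,show=True):
    """goals: list of (grasp_point,R). prints rows"""
    if start is None:
        from station import bot
        s=bot.read_state(); p=np.array(s['tool_pos']); Rm=q2R(s['ee_rot'])
        print('clock',round(s['clock'],2),'gap',round(s['finger_gap'],3),'F',np.round(s['wrist_force'],1),'grasp',np.round(p+GO*Rm[:,2],4))
    else: p,Rm=start
    g=p+GO*Rm[:,2]
    rows=[]
    for gp,Rg in goals:
        gp=np.array(gp)
        rv=R.from_matrix(Rm.T@Rg).as_rotvec()
        g0=p+GO*Rm[:,2]
        tp=gp-GO*Rg[:,2]
        n=int(max(np.ceil(np.linalg.norm(tp-p)*100/step),np.ceil(np.linalg.norm(rv)/ang),1))
        R0=Rm.copy()
        while True:
            ok=True;pp,Rp=p.copy(),Rm.copy();out=[]
            for k in range(1,n+1):
                Rt=R0@R.from_rotvec(rv*k/n).as_matrix()
                pt=(g0+(gp-g0)*k/n)-GO*Rt[:,2]
                t=np.round(Rp.T@(pt-pp)*100,dp); w=np.round(R.from_matrix(Rp.T@Rt).as_rotvec(),da)
                if np.linalg.norm(t)>5 or np.linalg.norm(w)>.149: ok=False
                out.append((t,w)); pp=pp+Rp@t/100; Rp=Rp@R.from_rotvec(w).as_matrix()
            if ok: break
            n+=1
        p,Rm=pp,Rp
        rows+=out
        if show: print('-- to',gp.round(4),n,'rows')
        for t,w in out:
            d={k:float(v) for k,v in zip(['tx','ty','tz','wx','wy','wz'],[*t,*w]) if v!=0}; d['claw']=claw
            if show: print(str(d).replace("'",'"')+',')
    return p,Rm
E
python3 - <<'E'
from h import *
n=pR[:,2]; G=frame(-n,-pR[:,1])
plan([(np.array([.30,.45,.36]),down(1.222)),(pc+.13*n,G)],-1)
E
```

```text
clock 0.1 gap 1.002 F [-0.2 -0.3 -0. ] grasp [0.2238 0.6097 0.2235]
-- to [0.3  0.45 0.36] 5 rows
{"tx": -2.5, "ty": -2.5, "tz": -2.7, "claw": -1},
{"tx": -2.6, "ty": -2.5, "tz": -2.8, "claw": -1},
{"tx": -2.5, "ty": -2.4, "tz": -2.7, "claw": -1},
{"tx": -2.5, "ty": -2.5, "tz": -2.7, "claw": -1},
{"tx": -2.6, "ty": -2.5, "tz": -2.7, "claw": -1},
-- to [ 0.5526 -0.2345  0.1783] 18 rows
{"tx": -2.9, "ty": -3.2, "tz": 1.0, "wx": -0.01, "wy": 0.03, "wz": 0.04, "claw": -1},
{"tx": -3.0, "ty": -3.1, "tz": 0.9, "wx": -0.02, "wy": 0.03, "wz": 0.05, "claw": -1},
{"tx": -3.2, "ty": -3.0, "tz": 0.8, "wx": -0.01, "wy": 0.04, "wz": 0.04, "claw": -1},
{"tx": -3.3, "ty": -2.8, "tz": 0.6, "wx": -0.02, "wy": 0.03, "wz": 0.05, "claw": -1},
{"tx": -3.5, "ty": -2.8, "tz": 0.5, "wx": -0.01, "wy": 0.03, "wz": 0.04, "claw": -1},
{"tx": -3.6, "ty": -2.5, "tz": 0.3, "wx": -0.02, "wy": 0.03, "wz": 0.05, "claw": -1},
{"tx": -3.7, "ty": -2.5, "tz": 0.2, "wx": -0.01, "wy": 0.03, "wz": 0.04, "claw": -1},
{"tx": -3.8, "ty": -2.3, "tz": 0.1, "wx": -0.01, "wy": 0.04, "wz": 0.05, "claw": -1},
{"tx": -4.0, "ty": -2.0, "tz": -0.1, "wx": -0.02, "wy": 0.03, "wz": 0.04, "claw": -1},
{"tx": -4.0, "ty": -2.0, "tz": -0.3, "wx": -0.01, "wy": 0.03, "wz": 0.05, "claw": -1},
{"tx": -4.0, "ty": -1.8, "tz": -0.4, "wx": -0.02, "wy": 0.03, "wz": 0.04, "claw": -1},
{"tx": -4.1, "ty": -1.6, "tz": -0.5, "wx": -0.01, "wy": 0.03, "wz": 0.05, "claw": -1},
{"tx": -4.2, "ty": -1.3, "tz": -0.7, "wx": -0.02, "wy": 0.04, "wz": 0.04, "claw": -1},
{"tx": -4.2, "ty": -1.3, "tz": -0.8, "wx": -0.01, "wy": 0.03, "wz": 0.05, "claw": -1},
{"tx": -4.2, "ty": -1.0, "tz": -1.0, "wx": -0.01, "wy": 0.03, "wz": 0.04, "claw": -1},
{"tx": -4.2, "ty": -0.8, "tz": -1.1, "wx": -0.02, "wy": 0.03, "wz": 0.05, "claw": -1},
{"tx": -4.2, "ty": -0.6, "tz": -1.2, "wx": -0.01, "wy": 0.03, "wz": 0.04, "claw": -1},
{"tx": -4.2, "ty": -0.5, "tz": -1.4, "wx": -0.02, "wy": 0.04, "wz": 0.05, "claw": -1},
```

Request:
move_arm:
  rows:
    - {"tx":-2.5,"ty":-2.5,"tz":-2.7,"claw":-1}
    - {"tx":-2.5,"ty":-2.5,"tz":-2.7,"claw":-1}
    - {"tx":-2.5,"ty":-2.5,"tz":-2.7,"claw":-1}
    - {"tx":-2.5,"ty":-2.5,"tz":-2.7,"claw":-1}
    - {"tx":-2.5,"ty":-2.5,"tz":-2.7,"claw":-1}
    - {"tx":-2.9,"ty":-3.2,"tz":1.0,"wx":-0.01,"wy":0.03,"wz":0.04,"claw":-1}
    - {"tx":-3.0,"ty":-3.1,"tz":0.9,"wx":-0.02,"wy":0.03,"wz":0.05,"claw":-1}
    - {"tx":-3.2,"ty":-3.0,"tz":0.8,"wx":-0.01,"wy":0.04,"wz":0.04,"claw":-1}
    - {"tx":-3.3,"ty":-2.8,"tz":0.6,"wx":-0.02,"wy":0.03,"wz":0.05,"claw":-1}
    - {"tx":-3.5,"ty":-2.8,"tz":0.5,"wx":-0.01,"wy":0.03,"wz":0.04,"claw":-1}

```text
invalid input
```

```bash
python3 - <<'E'
from h import *
n=pR[:,2]; G=frame(-n,-pR[:,1])
plan([(pc+.13*n,G)],-1)
E
```

```text
clock 0.1 gap 1.002 F [-0.2 -0.3 -0. ] grasp [0.2238 0.6097 0.2235]
-- to [ 0.5526 -0.2345  0.1783] 22 rows
{"tx": -2.9, "ty": -3.2, "tz": 0.2, "wx": -0.01, "wy": 0.03, "wz": 0.04, "claw": -1},
{"tx": -3.1, "ty": -3.1, "tz": 0.1, "wx": -0.01, "wy": 0.02, "wz": 0.03, "claw": -1},
{"tx": -3.1, "ty": -2.9, "wx": -0.02, "wy": 0.03, "wz": 0.04, "claw": -1},
{"tx": -3.3, "ty": -2.9, "tz": -0.1, "wx": -0.01, "wy": 0.02, "wz": 0.04, "claw": -1},
{"tx": -3.3, "ty": -2.7, "tz": -0.2, "wx": -0.01, "wy": 0.03, "wz": 0.03, "claw": -1},
{"tx": -3.5, "ty": -2.7, "tz": -0.4, "wx": -0.01, "wy": 0.03, "wz": 0.04, "claw": -1},
{"tx": -3.5, "ty": -2.5, "tz": -0.4, "wx": -0.01, "wy": 0.02, "wz": 0.04, "claw": -1},
{"tx": -3.6, "ty": -2.4, "tz": -0.6, "wx": -0.01, "wy": 0.03, "wz": 0.03, "claw": -1},
{"tx": -3.6, "ty": -2.2, "tz": -0.7, "wx": -0.02, "wy": 0.03, "wz": 0.04, "claw": -1},
{"tx": -3.7, "ty": -2.1, "tz": -0.8, "wx": -0.01, "wy": 0.02, "wz": 0.04, "claw": -1},
{"tx": -3.8, "ty": -2.0, "tz": -0.9, "wx": -0.01, "wy": 0.03, "wz": 0.03, "claw": -1},
{"tx": -3.8, "ty": -1.8, "tz": -1.1, "wx": -0.01,
[... 207 characters left out ...]
-1},
{"tx": -3.8, "ty": -1.4, "tz": -1.4, "wx": -0.02, "wy": 0.02, "wz": 0.04, "claw": -1},
{"tx": -3.9, "ty": -1.2, "tz": -1.4, "wx": -0.01, "wy": 0.03, "wz": 0.04, "claw": -1},
{"tx": -3.9, "ty": -1.1, "tz": -1.6, "wx": -0.01, "wy": 0.02, "wz": 0.04, "claw": -1},
{"tx": -3.9, "ty": -0.9, "tz": -1.7, "wx": -0.01, "wy": 0.03, "wz": 0.03, "claw": -1},
{"tx": -3.8, "ty": -0.7, "tz": -1.8, "wx": -0.01, "wy": 0.03, "wz": 0.04, "claw": -1},
{"tx": -3.9, "ty": -0.7, "tz": -1.9, "wx": -0.01, "wy": 0.02, "wz": 0.04, "claw": -1},
{"tx": -3.7, "ty": -0.4, "tz": -2.0, "wx": -0.02, "wy": 0.03, "wz": 0.03, "claw": -1},
{"tx": -3.8, "ty": -0.3, "tz": -2.1, "wx": -0.01, "wy": 0.02, "wz": 0.04, "claw": -1},
```

Request:
move_arm:
  rows:
    - {"claw":-1,"tx":-2.5,"ty":-2.5,"tz":-2.7,"wx":0,"wy":0,"wz":0}

```text
clock: 0.2
tool_pos: [0.2345, 0.5791, 0.3246]
ee_rot: [-0.002, 0.172, 0.985, -0.004]
wrist_force: [-0.5, -0.2, -0.3]
finger_gap: 0.997
```

All keys are required in each row, so I'll include them from here on.

```bash
sed -i "s/ if v!=0}; d\['claw'\]=claw/}; d['claw']=claw/" h.py
```

Request:
move_arm:
  rows:
    - {"tx":-2.5,"ty":-2.5,"tz":-2.7,"claw":-1,"wx":0,"wy":0,"wz":0}
    - {"tx":-2.5,"ty":-2.5,"tz":-2.7,"claw":-1,"wx":0,"wy":0,"wz":0}
    - {"tx":-2.5,"ty":-2.5,"tz":-2.7,"claw":-1,"wx":0,"wy":0,"wz":0}
    - {"tx":-2.5,"ty":-2.5,"tz":-2.7,"claw":-1,"wx":0,"wy":0,"wz":0}
    - {"tx":-2.9,"ty":-3.2,"tz":1.0,"wx":-0.01,"wy":0.03,"wz":0.04,"claw":-1}
    - {"tx":-3.0,"ty":-3.1,"tz":0.9,"wx":-0.02,"wy":0.03,"wz":0.05,"claw":-1}
    - {"tx":-3.2,"ty":-3.0,"tz":0.8,"wx":-0.01,"wy":0.04,"wz":0.04,"claw":-1}
    - {"tx":-3.3,"ty":-2.8,"tz":0.6,"wx":-0.02,"wy":0.03,"wz":0.05,"claw":-1}
    - {"tx":-3.5,"ty":-2.8,"tz":0.5,"wx":-0.01,"wy":0.03,"wz":0.04,"claw":-1}

```text
clock: 1.1
tool_pos: [0.3781, 0.2426, 0.3857]
ee_rot: [-0.075, 0.278, 0.957, 0.049]
wrist_force: [1.7, -0.2, -0.5]
finger_gap: 0.999
```

```bash
python3 - <<'E'
from h import *
n=pR[:,2]; G=frame(-n,-pR[:,1])
plan([(pc+.13*n,G)],-1)
E
```

```text
clock 1.1 gap 0.999 F [ 1.7 -0.2 -0.5] grasp [0.369  0.2531 0.3085]
-- to [ 0.5526 -0.2345  0.1783] 13 rows
{"tx": -3.6, "ty": -2.6, "tz": 0.3, "wx": -0.01, "wy": 0.03, "wz": 0.05, "claw": -1},
{"tx": -3.6, "ty": -2.4, "tz": 0.2, "wx": -0.02, "wy": 0.03, "wz": 0.04, "claw": -1},
{"tx": -3.8, "ty": -2.2, "tz": 0.1, "wx": -0.01, "wy": 0.03, "wz": 0.05, "claw": -1},
{"tx": -3.9, "ty": -2.1, "tz": -0.1, "wx": -0.02, "wy": 0.04, "wz": 0.04, "claw": -1},
{"tx": -3.9, "ty": -1.9, "tz": -0.3, "wx": -0.01, "wy": 0.03, "wz": 0.05, "claw": -1},
{"tx": -4.1, "ty": -1.8, "tz": -0.4, "wx": -0.02, "wy": 0.03, "wz": 0.04, "claw": -1},
{"tx": -4.0, "ty": -1.6, "tz": -0.5, "wx": -0.01, "wy": 0.03, "wz": 0.05, "claw": -1},
{"tx": -4.2, "ty": -1.3, "tz": -0.7, "wx": -0.02, "wy": 0.03, "wz": 0.05, "claw": -1},
{"tx": -4.1, "ty": -1.2, "tz": -0.8, "wx": -0.01, "wy": 0.03, "wz": 0.04, "claw": -1},
{"tx": -4.2, "ty": -1.0, "tz": -0.9, "wx": -0.02, "wy": 0.04, "wz": 0.05, "claw": -1},
{"tx": -4.2, "ty": -0.8, "tz": -1.1, "wx": -0.01, "wy": 0.03, "wz": 0.04, "claw": -1},
{"tx": -4.1, "ty": -0.6, "tz": -1.3, "wx": -0.02, "wy": 0.03, "wz": 0.05, "claw": -1},
{"tx": -4.1, "ty": -0.4, "tz": -1.3, "wx": -0.01, "wy": 0.03, "wz": 0.04, "claw": -1},
```

Request:
move_arm:
  rows:
    - {"tx":-3.6,"ty":-2.6,"tz":0.3,"wx":-0.01,"wy":0.03,"wz":0.05,"claw":-1}
    - {"tx":-3.6,"ty":-2.4,"tz":0.2,"wx":-0.02,"wy":0.03,"wz":0.04,"claw":-1}
    - {"tx":-3.8,"ty":-2.2,"tz":0.1,"wx":-0.01,"wy":0.03,"wz":0.05,"claw":-1}
    - {"tx":-3.9,"ty":-2.1,"tz":-0.1,"wx":-0.02,"wy":0.04,"wz":0.04,"claw":-1}
    - {"tx":-3.9,"ty":-1.9,"tz":-0.3,"wx":-0.01,"wy":0.03,"wz":0.05,"claw":-1}
    - {"tx":-4.1,"ty":-1.8,"tz":-0.4,"wx":-0.02,"wy":0.03,"wz":0.04,"claw":-1}
    - {"tx":-4.0,"ty":-1.6,"tz":-0.5,"wx":-0.01,"wy":0.03,"wz":0.05,"claw":-1}
    - {"tx":-4.2,"ty":-1.3,"tz":-0.7,"wx":-0.02,"wy":0.03,"wz":0.05,"claw":-1}
    - {"tx":-4.1,"ty":-1.2,"tz":-0.8,"wx":-0.01,"wy":0.03,"wz":0.04,"claw":-1}
    - {"tx":-4.2,"ty":-1.0,"tz":-0.9,"wx":-0.02,"wy":0.04,"wz":0.05,"claw":-1}
    - {"tx":-4.2,"ty":-0.8,"tz":-1.1,"wx":-0.01,"wy":0.03,"wz":0.04,"claw":-1}
    - {"tx":-4.1,"ty":-0.6,"tz":-1.3,"wx":-0.02,"wy":0.03,"wz":0.05,"claw":-1}
    - {"tx":-4.1,"ty":-0.4,"tz":-1.3,"wx":-0.01,"wy":0.03,"wz":0.04,"claw":-1}

```text
clock: 2.4
tool_pos: [0.5669, -0.2975, 0.2292]
ee_rot: [-0.257, 0.54, 0.782, 0.176]
wrist_force: [1.6, 0.0, 0.3]
finger_gap: 1.002
```

```bash
python3 - <<'E'
from h import *
from station import bot,optics
n=pR[:,2]; G=frame(-n,-pR[:,1])
plan([(pc+.13*n,G)],-1)
i=optics.camera_info('wrist');im=optics.camera('wrist');cv2.imwrite('pics/w1.png',im[:,:,::-1])
np.save('w1.npy',i,allow_pickle=True);print(i)
loc=np.array([[45,-30,6],[-45,-30,6],[-45,30,6],[45,30,6]])/1e3
print(proj(i,pc+loc@pR.T).round(1))
E
```

```text
clock 2.4 gap 1.002 F [1.6 0.  0.3] grasp [ 0.5503 -0.2542  0.166 ]
-- to [ 0.5526 -0.2345  0.1783] 1 rows
{"tx": 2.3, "ty": 1.0, "tz": 0.1, "wx": 0.01, "wy": -0.02, "wz": -0.02, "claw": -1},
{'K': array([[368.62544024,   0.        , 321.70195189],
       [  0.        , 368.62544024, 235.79138995],
       [  0.        ,   0.        ,   1.        ]]), 'origin': array([ 0.56271422, -0.28700389,  0.34192705]), 'orientation': array([-0.18164621,  0.96670653,  0.17701018, -0.03391966])}
[[370.4 152.9]
 [368.9 265.1]
 [295.9 266.6]
 [291.9 154.3]]
```

View pics/w1.png

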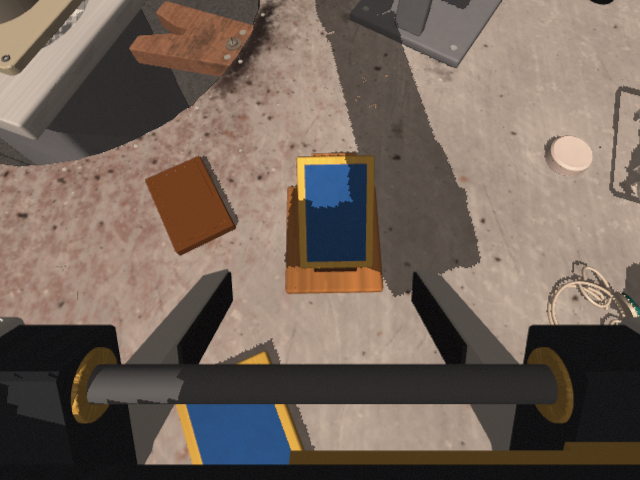

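The wrist image shows the plate on its rest at (297–373, 156–267), about 3 px from the prediction. The big look-alike is at (235,420). I'll align and approach.

```bash
python3 - <<'E'
from h import *
from station import bot,optics
S=optics.camera_info('scene');D=optics.camera_info('side');W=np.load('w1.npy',allow_pickle=True).item()
up=lambda pts,off,f:(np.array(pts)+.5)/f-.5+np.array(off)
ps=up([(243,120),(525,207),(556,410),(262,337)],(320,250),8)
pd=up([(315,103),(590,372),(465,542),(185,258)],(285,255),8)
pw=np.array([(373,156),(372.5,267),(301,267),(297,156)])
loc=np.array([[45,-30,6],[-45,-30,6],[-45,30,6],[45,30,6]])/1e3
def g(v):
    rot=R.from_euler('z',v[2])*R.from_euler('y',-35,degrees=True)
    P=rot.apply(loc)+v[[0,1,3]]
    return np.r_[(proj(S,P)-ps).ravel(),(proj(D,P)-pd).ravel(),(proj(W,P)-pw).ravel()]
r=least_squares(g,[.525,-.165,1.95,.07]);print(r.x,r.fun.round(1))
r=least_squares(lambda v:g(np.r_[v,.0718])[16:],[.525,-.165,1.95]);print(r.x,r.fun.round(1))
E
```

```text
[ 0.52757596 -0.16376471  1.95211631  0.06784063] [-1.3 -0.8 -1.1  0.3 -0.4  0.9 -0.1 -1.2  0.5  0.1  1.1  0.5  1.9  0.7
 -0.1  0.3  1.  -0.6 -0.4 -1.  -1.   0.4 -0.5  0.7]
[ 0.52824673 -0.16558613  1.9523544 ] [ 1.8 -1.4  0.4 -0.1 -1.3  1.3 -0.9 -0.1]
```

```bash
sed -i "s/^pR=.*/pR=(R.from_euler('z',1.952)*R.from_euler('y',-35,degrees=True)).as_matrix(); pc=np.array([.527,-.165,.0715])/" h.py; python3 - <<'E'
from h import *
n=pR[:,2]; G=frame(-n,-pR[:,1])
plan([(pc+.10*n,G),(pc+.05*n,G)],-1,step=2)
E
```

```text
clock 2.45 gap 1.0 F [-0.7 -3.3 -3.4] grasp [ 0.5486 -0.2621  0.1595]
-- to [ 0.5483 -0.2182  0.1534] 3 rows
{"tx": 1.0, "ty": 0.5, "tz": 1.0, "wx": 0.0, "wy": -0.01, "wz": -0.01, "claw": -1},
{"tx": 1.1, "ty": 0.5, "tz": 0.9, "wx": 0.0, "wy": -0.0, "wz": -0.01, "claw": -1},
{"tx": 1.0, "ty": 0.6, "tz": 1.0, "wx": 0.01, "wy": -0.01, "wz": -0.01, "claw": -1},
-- to [ 0.5377 -0.1916  0.1125] 3 rows
{"tx": 0.0, "ty": 0.0, "tz": 1.7, "wx": -0.0, "wy": 0.0, "wz": 0.0, "claw": -1},
{"tx": 0.0, "ty": 0.0, "tz": 1.6, "wx": -0.0, "wy": 0.0, "wz": 0.0, "claw": -1},
{"tx": 0.0, "ty": 0.0, "tz": 1.7, "wx": -0.0, "wy": 0.0, "wz": 0.0, "claw": -1},
```

Request:
move_arm:
  rows:
    - {"tx":1.0,"ty":0.5,"tz":1.0,"wx":0.0,"wy":-0.01,"wz":-0.01,"claw":-1}
    - {"tx":1.1,"ty":0.5,"tz":0.9,"wx":0.0,"wy":0,"wz":-0.01,"claw":-1}
    - {"tx":1.0,"ty":0.6,"tz":1.0,"wx":0.01,"wy":-0.01,"wz":-0.01,"claw":-1}
    - {"tx":0,"ty":0,"tz":0,"wx":0,"wy":0,"wz":0,"claw":-1}

```text
clock: 2.85
tool_pos: [0.5624, -0.2638, 0.2092]
ee_rot: [-0.252, 0.536, 0.788, 0.166]
wrist_force: [0.3, 0.3, -0.4]
finger_gap: 1.0
```

```bash
python3 - <<'E'
from h import *
from station import bot,optics
n=pR[:,2]; G=frame(-n,-pR[:,1])
i=optics.camera_info('wrist');im=optics.camera('wrist');cv2.imwrite('pics/w2.png',im[:,:,::-1])
loc=np.array([[45,-30,6],[-45,-30,6],[-45,30,6],[45,30,6]])/1e3
print(proj(i,pc+loc@pR.T).round(1))
plan([(pc+.05*n,G),(pc,G)],-1,step=2)
E
```

```text
[[373.2 174.2]
 [369.8 297.4]
 [288.4 297.8]
 [284.3 174.8]]
clock 2.9 gap 1.0 F [-1.3  0.3  0.4] grasp [ 0.5446 -0.2239  0.1451]
-- to [ 0.5377 -0.1916  0.1125] 3 rows
{"tx": 0.3, "ty": 0.2, "tz": 1.5, "wx": -0.0, "wy": -0.0, "wz": -0.0, "claw": -1},
{"tx": 0.2, "ty": 0.2, "tz": 1.5, "wx": -0.0, "wy": -0.0, "wz": -0.01, "claw": -1},
{"tx": 0.3, "ty": 0.1, "tz": 1.5, "wx": -0.01, "wy": -0.0, "wz": 0.0, "claw": -1},
-- to [ 0.527  -0.165   0.0715] 3 rows
{"tx": -0.0, "ty": 0.0, "tz": 1.7, "wx": 0.0, "wy": -0.0, "wz": 0.0, "claw": -1},
{"tx": -0.0, "ty": 0.0, "tz": 1.7, "wx": 0.0, "wy": -0.0, "wz": 0.0, "claw": -1},
{"tx": -0.0, "ty": 0.0, "tz": 1.6, "wx": 0.0, "wy": -0.0, "wz": 0.0, "claw": -1},
```

View pics/w2.png

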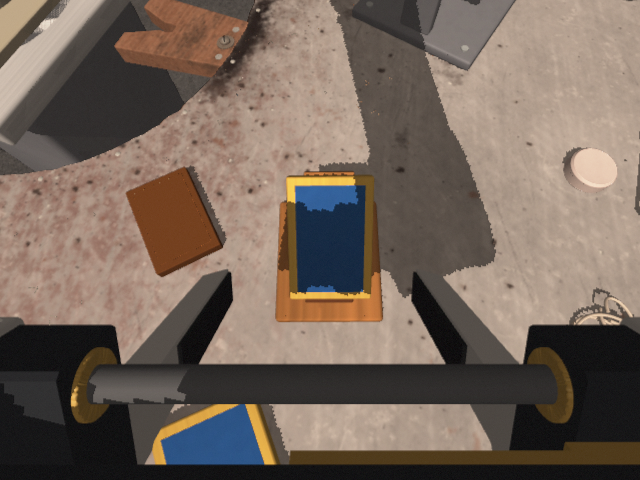

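The plate is at (287–373, 176–299), matching the prediction to within about 2 px. Descending.

Request:
move_arm:
  rows:
    - {"tx":0.3,"ty":0.2,"tz":1.5,"wx":0,"wy":0,"wz":0,"claw":-1}
    - {"tx":0.2,"ty":0.2,"tz":1.5,"wx":0,"wy":0,"wz":-0.01,"claw":-1}
    - {"tx":0.3,"ty":0.1,"tz":1.5,"wx":-0.01,"wy":0,"wz":0,"claw":-1}
    - {"tx":0,"ty":0,"tz":0,"wx":0,"wy":0,"wz":0,"claw":-1}

```text
clock: 3.3
tool_pos: [0.5535, -0.237, 0.1764]
ee_rot: [-0.246, 0.536, 0.789, 0.169]
wrist_force: [-0.3, 0.4, 0.0]
finger_gap: 1.001
```

```bash
python3 - <<'E'
from h import *
n=pR[:,2]; G=frame(-n,-pR[:,1])
plan([(pc,G)],-1,step=1.5)
E
```

```text
clock 3.3 gap 1.001 F [-0.3  0.4  0. ] grasp [ 0.5372 -0.1953  0.112 ]
-- to [ 0.527  -0.165   0.0715] 4 rows
{"tx": 0.1, "ty": 0.0, "tz": 1.3, "wx": 0.0, "wy": 0.0, "wz": -0.0, "claw": -1},
{"tx": 0.0, "ty": 0.1, "tz": 1.3, "wx": 0.0, "wy": 0.0, "wz": -0.0, "claw": -1},
{"tx": 0.1, "ty": 0.0, "tz": 1.3, "wx": 0.0, "wy": 0.0, "wz": -0.0, "claw": -1},
{"tx": 0.1, "ty": 0.1, "tz": 1.2, "wx": 0.01, "wy": 0.0, "wz": -0.0, "claw": -1},
```

Request:
move_arm:
  rows:
    - {"tx":0.1,"ty":0,"tz":1.3,"wx":0,"wy":0,"wz":0,"claw":-1}
    - {"tx":0.1,"ty":0.1,"tz":1.3,"wx":0,"wy":0,"wz":0,"claw":-1}
    - {"tx":0.1,"ty":0,"tz":1.3,"wx":0,"wy":0,"wz":0,"claw":-1}
    - {"tx":0.1,"ty":0,"tz":1.2,"wx":0,"wy":0,"wz":0,"claw":-1}
    - {"tx":0,"ty":0,"tz":0,"wx":0,"wy":0,"wz":0,"claw":-1}

```text
clock: 3.8
tool_pos: [0.542, -0.2069, 0.1341]
ee_rot: [-0.245, 0.537, 0.789, 0.169]
wrist_force: [0.1, 0.8, 0.0]
finger_gap: 0.999
```

```bash
python3 - <<'E'
from h import *
from station import optics
n=pR[:,2]; G=frame(-n,-pR[:,1])
plan([(pc,G)],-1,step=1.5,dp=2)
im=optics.camera('side')[230:350,250:410]; cv2.imwrite('pics/s2.png',cv2.resize(im[:,:,::-1],None,fx=5,fy=5))
E
```

```text
clock 3.8 gap 0.999 F [0.1 0.8 0. ] grasp [ 0.5258 -0.1654  0.0696]
-- to [ 0.527  -0.165   0.0715] 1 rows
{"tx": 0.05, "ty": 0.17, "tz": -0.16, "wx": 0.01, "wy": 0.01, "wz": -0.0, "claw": -1},
```

View pics/s2.png

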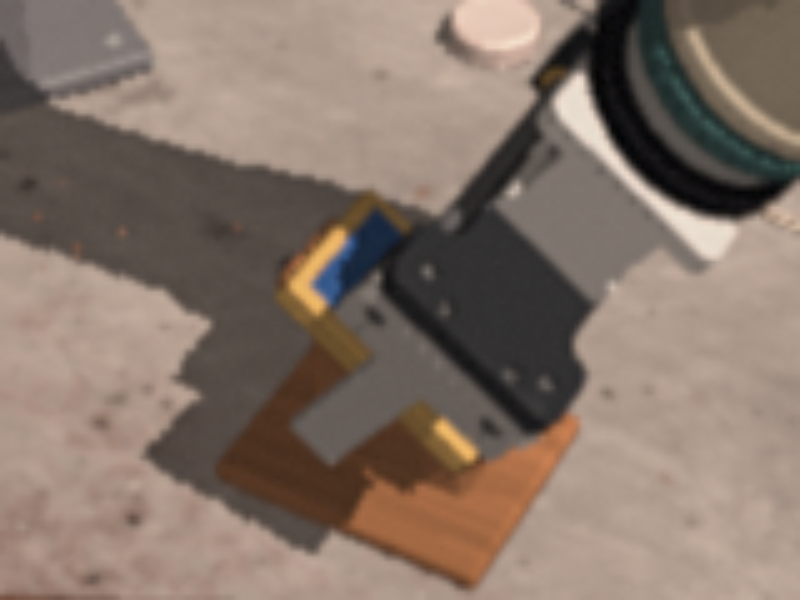

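The fingers straddle the plate mid-length, with the near finger at (350,410) in the crop. Closing.

Request:
move_arm:
  rows:
    - {"tx":0,"ty":0.2,"tz":-0.2,"wx":0,"wy":0,"wz":0,"claw":-1}
    - {"tx":0,"ty":0,"tz":0,"wx":0,"wy":0,"wz":0,"claw":1}
    - {"tx":0,"ty":0,"tz":0,"wx":0,"wy":0,"wz":0,"claw":1}
    - {"tx":0,"ty":0,"tz":0,"wx":0,"wy":0,"wz":0,"claw":1}
    - {"tx":0,"ty":0,"tz":0,"wx":0,"wy":0,"wz":0,"claw":1}
    - {"tx":0,"ty":0,"tz":0,"wx":0,"wy":0,"wz":0,"claw":1}
    - {"tx":0,"ty":0,"tz":0,"wx":0,"wy":0,"wz":0,"claw":1}

```text
clock: 4.55
tool_pos: [0.5457, -0.2098, 0.1377]
ee_rot: [-0.243, 0.538, 0.79, 0.168]
wrist_force: [0.3, 0.9, -1.1]
finger_gap: 0.635
```

```bash
python3 - <<'E'
from h import *
from station import bot,optics
s=bot.read_state();p=s['tool_pos'];Rm=q2R(s['ee_rot']);print(s['finger_gap'],s['wrist_force'])
plan([(p+GO*Rm[:,2]+.08*pR[:,2],Rm)],1,step=2)
E
```

```text
0.6354698373641953 [ 0.3242449   0.88158063 -1.10465306]
clock 4.55 gap 0.635 F [ 0.3  0.9 -1.1] grasp [ 0.5299 -0.1685  0.073 ]
-- to [ 0.5469 -0.2111  0.1385] 4 rows
{"tx": -0.0, "ty": 0.0, "tz": -2.0, "wx": 0.0, "wy": 0.0, "wz": 0.0, "claw": 1},
{"tx": -0.0, "ty": 0.0, "tz": -2.0, "wx": 0.0, "wy": 0.0, "wz": 0.0, "claw": 1},
{"tx": -0.1, "ty": 0.0, "tz": -2.0, "wx": 0.0, "wy": 0.0, "wz": 0.0, "claw": 1},
{"tx": 0.0, "ty": 0.1, "tz": -2.0, "wx": 0.0, "wy": 0.0, "wz": 0.0, "claw": 1},
```

Request:
move_arm:
  rows:
    - {"tx":0,"ty":0,"tz":-1.0,"wx":0,"wy":0,"wz":0,"claw":1}
    - {"tx":0,"ty":0,"tz":-2.0,"wx":0,"wy":0,"wz":0,"claw":1}
    - {"tx":0,"ty":0,"tz":-2.5,"wx":0,"wy":0,"wz":0,"claw":1}
    - {"tx":0,"ty":0,"tz":-2.5,"wx":0,"wy":0,"wz":0,"claw":1}

```text
clock: 4.95
tool_pos: [0.5612, -0.2517, 0.2036]
ee_rot: [-0.246, 0.537, 0.789, 0.167]
wrist_force: [0.1, 0.4, -1.8]
finger_gap: 0.635
```

```bash
python3 - <<'E'
from h import *
w=[down(PSI+np.pi/2)]
p=hol(0,0,.14); print(p)
plan([([.50,-.05,.30],down(.9)),(p+[0,0,.06],w[0])],1,step=4)
E
```

```text
[0.538 0.206 0.24 ]
clock 4.95 gap 0.635 F [ 0.1  0.4 -1.8] grasp [ 0.5449 -0.2103  0.139 ]
-- to [ 0.5  -0.05  0.3 ] 7 rows
{"tx": 3.9, "ty": 0.4, "tz": -0.5, "wx": 0.02, "wy": -0.08, "wz": -0.07, "claw": 1},
{"tx": 3.9, "ty": 0.6, "tz": -0.8, "wx": 0.03, "wy": -0.09, "wz": -0.08, "claw": 1},
{"tx": 3.7, "ty": 0.8, "tz": -1.1, "wx": 0.02, "wy": -0.08, "wz": -0.07, "claw": 1},
{"tx": 3.5, "ty": 1.0, "tz": -1.3, "wx": 0.02, "wy": -0.09, "wz": -0.07, "claw": 1},
{"tx": 3.4, "ty": 1.2, "tz": -1.6, "wx": 0.02, "wy": -0.08, "wz": -0.07, "claw": 1},
{"tx": 3.1, "ty": 1.3, "tz": -1.8, "wx": 0.03, "wy": -0.09, "wz": -0.08, "claw": 1},
{"tx": 2.9, "ty": 1.5, "tz": -2.1, "wx": 0.02, "wy": -0.08, "wz": -0.07, "claw": 1},
-- to [0.538 0.206 0.3  ] 7 rows
{"tx": 1.8, "ty": 3.2, "tz": -0.0, "wx": -0.0, "wy": -0.0, "wz": -0.06, "claw": 1},
{"tx": 1.7, "ty": 3.3, "tz": -0.0, "wx": -0.0, "wy": -0.0, "wz": -0.06, "claw": 1},
{"tx": 1.4, "ty": 3.4, "tz": -0.0, "wx": -0.0, "wy": -0.0, "wz": -0.07, "claw": 1},
{"tx": 1.2, "ty": 3.5, "tz": -0.0, "wx": -0.0, "wy": -0.0, "wz": -0.06, "claw": 1},
{"tx": 1.0, "ty": 3.6, "tz": -0.0, "wx": -0.0, "wy": -0.0, "wz": -0.06, "claw": 1},
{"tx": 0.8, "ty": 3.6, "tz": -0.0, "wx": -0.0, "wy": -0.0, "wz": -0.06, "claw": 1},
{"tx": 0.5, "ty": 3.6, "tz": -0.1, "wx": -0.0, "wy": -0.0, "wz": -0.07, "claw": 1},
```

Request:
move_arm:
  rows:
    - {"tx":3.9,"ty":0.4,"tz":-0.5,"wx":0.02,"wy":-0.08,"wz":-0.07,"claw":1}
    - {"tx":3.9,"ty":0.6,"tz":-0.8,"wx":0.03,"wy":-0.09,"wz":-0.08,"claw":1}
    - {"tx":3.7,"ty":0.8,"tz":-1.1,"wx":0.02,"wy":-0.08,"wz":-0.07,"claw":1}
    - {"tx":3.5,"ty":1.0,"tz":-1.3,"wx":0.02,"wy":-0.09,"wz":-0.07,"claw":1}
    - {"tx":3.4,"ty":1.2,"tz":-1.6,"wx":0.02,"wy":-0.08,"wz":-0.07,"claw":1}
    - {"tx":3.1,"ty":1.3,"tz":-1.8,"wx":0.03,"wy":-0.09,"wz":-0.08,"claw":1}
    - {"tx":2.9,"ty":1.5,"tz":-2.1,"wx":0.02,"wy":-0.08,"wz":-0.07,"claw":1}

```text
clock: 5.65
tool_pos: [0.4981, -0.0548, 0.3785]
ee_rot: [0.01, 0.327, 0.945, -0.011]
wrist_force: [0.6, 1.3, -1.5]
finger_gap: 0.636
```

```bash
python3 - <<'E'
from h import *
from station import optics
plan([(hol(0,0,.2),down(PSI+np.pi/2))],1,step=4)
i=optics.camera_info('wrist');im=optics.camera('wrist');cv2.imwrite('pics/w3.png',im[:,:,::-1]);np.save('w3.npy',i,allow_pickle=True)
E
```

```text
clock 5.65 gap 0.636 F [ 0.6  1.3 -1.5] grasp [ 0.4991 -0.0569  0.3002]
-- to [0.538 0.206 0.3  ] 7 rows
{"tx": 1.9, "ty": 3.3, "tz": -0.1, "wx": -0.0, "wy": 0.0, "wz": -0.06, "claw": 1},
{"tx": 1.6, "ty": 3.4, "tz": -0.1, "wx": -0.01, "wy": 0.01, "wz": -0.06, "claw": 1},
{"tx": 1.5, "ty": 3.4, "tz": -0.0, "wx": 0.0, "wy": 0.0, "wz": -0.07, "claw": 1},
{"tx": 1.2, "ty": 3.6, "tz": -0.1, "wx": -0.0, "wy": 0.0, "wz": -0.06, "claw": 1},
{"tx": 1.0, "ty": 3.6, "tz": -0.0, "wx": -0.0, "wy": 0.01, "wz": -0.06, "claw": 1},
{"tx": 0.7, "ty": 3.7, "tz": -0.0, "wx": -0.01, "wy": -0.0, "wz": -0.06, "claw": 1},
{"tx": 0.6, "ty": 3.8, "tz": -0.0, "wx": 0.0, "wy": 0.0, "wz": -0.06, "claw": 1},
```

View pics/w3.png

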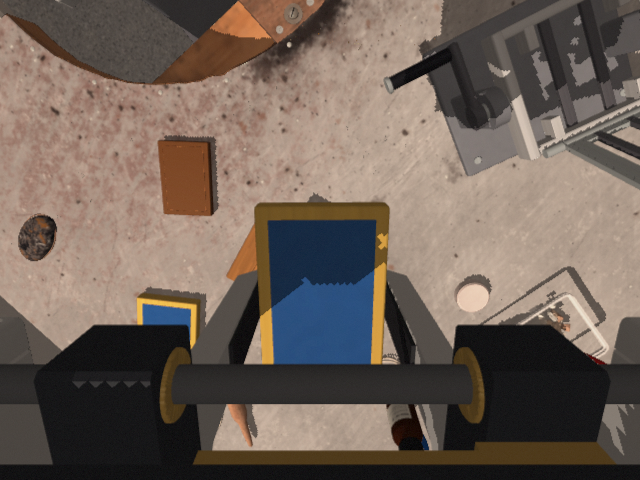

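The wrist image shows the plate held square between the fingers, blue up, end edge corners at (256,204) and (388,204). Measuring its offset in the hand.

```bash
python3 - <<'E'
from h import *
from station import bot
i=np.load('w3.npy',allow_pickle=True).item()
s=bot.read_state();Rm=q2R(s['ee_rot']);p=s['tool_pos']
Rc=q2R(i['orientation']); print('cam in tool',Rm.T@(i['origin']-p), (Rm.T@Rc).round(3).tolist())
def ontool(px,zt):
    d=Rm.T@(Rc@np.linalg.inv(i['K'])@np.r_[px,1]); o=Rm.T@(i['origin']-p)
    return o+d*(zt-o[2])/d[2]
for px in [(256,205),(388,205),(264,360),(382,360),(322,204)]: print(px,ontool(px,GO-.006).round(4))
print('plate axis in tool if sym')
E
```

```text
cam in tool [ 0.0690019  -0.00535654 -0.08095338] [[-0.015, -0.966, -0.258], [1.0, -0.013, -0.009], [0.006, -0.258, 0.966]]
(256, 205) [ 0.0419 -0.0343  0.0724]
(388, 205) [0.0411 0.0213 0.0724]
(264, 360) [-0.0324 -0.035   0.0724]
(382, 360) [-0.033   0.0208  0.0724]
(322, 204) [ 0.0419 -0.0065  0.0724]
plate axis in tool if sym
```

```bash
python3 - <<'E'
from h import *
from station import bot,optics
s=bot.read_state();Rm=q2R(s['ee_rot']);p=s['tool_pos'];i=optics.camera_info('wrist')
Rc=q2R(i['orientation']);o=Rm.T@(i['origin']-p);M=Rm.T@Rc
print('cam in tool',o,M.round(4).tolist(),s['joint_vel'].round(3)); np.savez('cam.npz',o=o,M=M,K=i['K'])
for z in (GO-.006,GO+.002):
  for px in [(256,205),(388,205),(264,360),(382,360)]:
    d=M@np.linalg.inv(i['K'])@np.r_[px,1]; print(px,(o+d*(z-o[2])/d[2]).round(4))
E
```

```text
cam in tool [ 0.0746623  -0.00073027 -0.08412922] [[-0.0011, -0.966, -0.2585], [1.0, -0.0013, 0.0006], [-0.0009, -0.2585, 0.966]] [ 0.107  0.083 -0.03  -0.065 -0.164  0.036  0.135]
(256, 205) [ 0.0465 -0.0289  0.0724]
(388, 205) [0.0464 0.0279 0.0724]
(264, 360) [-0.0293 -0.0286  0.0724]
(382, 360) [-0.0294  0.0284  0.0724]
(256, 205) [ 0.0451 -0.0303  0.0804]
(388, 205) [0.045  0.0294 0.0804]
(264, 360) [-0.0346 -0.03    0.0804]
(382, 360) [-0.0347  0.0299  0.0804]
```

Request:
move_arm:
  rows:
    - {"tx":1.8,"ty":3.3,"tz":0,"wx":0,"wy":0,"wz":-0.06,"claw":1}
    - {"tx":1.6,"ty":3.4,"tz":0,"wx":-0.01,"wy":0.01,"wz":-0.06,"claw":1}
    - {"tx":1.5,"ty":3.4,"tz":0,"wx":0,"wy":0,"wz":-0.07,"claw":1}
    - {"tx":1.2,"ty":3.6,"tz":0,"wx":0,"wy":0,"wz":-0.06,"claw":1}
    - {"tx":1.0,"ty":3.6,"tz":0,"wx":0,"wy":0,"wz":-0.06,"claw":1}
    - {"tx":0.7,"ty":3.7,"tz":0,"wx":-0.01,"wy":0,"wz":-0.06,"claw":1}
    - {"tx":0.2,"ty":2,"tz":0,"wx":0,"wy":0,"wz":-0.05,"claw":1}
    - {"tx":0,"ty":0,"tz":0,"wx":0,"wy":0,"wz":0,"claw":1}
    - {"tx":0,"ty":0,"tz":0,"wx":0,"wy":0,"wz":0,"claw":1}

```text
clock: 6.6
tool_pos: [0.5305, 0.2043, 0.3855]
ee_rot: [0.009, 0.109, 0.994, 0.003]
wrist_force: [-0.5, -0.4, -1.8]
finger_gap: 0.63
```

```bash
python3 - <<'E'
from h import *
from station import optics
plan([(hol(0,0,.08),down(PSI+np.pi/2))],1,step=2)
i=optics.camera_info('wrist');im=optics.camera('wrist');cv2.imwrite('pics/w4.png',im[:,:,::-1]);np.save('w4.npy',i,allow_pickle=True)
im=optics.camera('side');cv2.imwrite('pics/s4.png',im[:,:,::-1])
L=np.array([[-58,-72,12],[58,-72,12],[58,72,12],[-58,72,12],[-60,-162,0],[-75,-100,-86],[75,-100,-86]])/1e3
print(proj(i,[hol(*l) for l in L]).round())
E
```

```text
clock 6.6 gap 0.63 F [-0.5 -0.4 -1.8] grasp [0.532  0.2046 0.3072]
-- to [0.538 0.206 0.18 ] 7 rows
{"tx": -0.1, "ty": 0.0, "tz": 1.8, "wx": 0.0, "wy": 0.0, "wz": 0.0, "claw": 1},
{"tx": -0.0, "ty": 0.1, "tz": 1.8, "wx": 0.0, "wy": 0.01, "wz": 0.0, "claw": 1},
{"tx": -0.1, "ty": 0.0, "tz": 1.9, "wx": 0.0, "wy": -0.0, "wz": 0.01, "claw": 1},
{"tx": -0.1, "ty": 0.0, "tz": 1.8, "wx": 0.0, "wy": 0.0, "wz": -0.0, "claw": 1},
{"tx": -0.1, "ty": 0.1, "tz": 1.8, "wx": 0.01, "wy": 0.0, "wz": 0.0, "claw": 1},
{"tx": -0.1, "ty": 0.0, "tz": 1.8, "wx": -0.0, "wy": 0.01, "wz": 0.0, "claw": 1},
{"tx": -0.1, "ty": 0.1, "tz": 1.8, "wx": -0.0, "wy": -0.0, "wz": 0.0, "claw": 1},
[[248. 157.]
 [253. 272.]
 [392. 273.]
 [400. 159.]
 [158. 153.]
 [239. 136.]
 [245. 256.]]
```

View pics/w4.png

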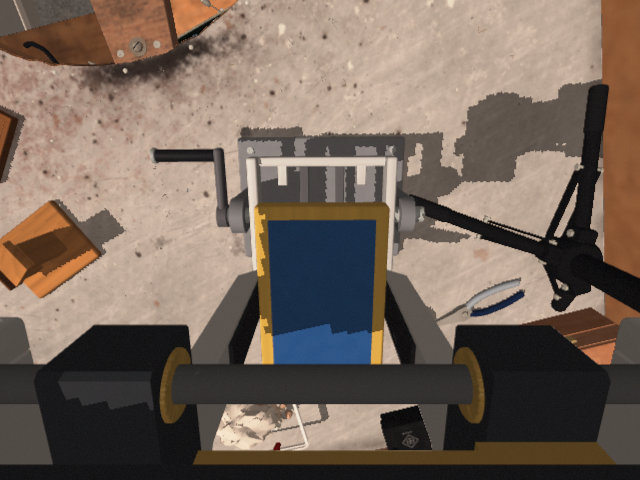

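View pics/s4.png

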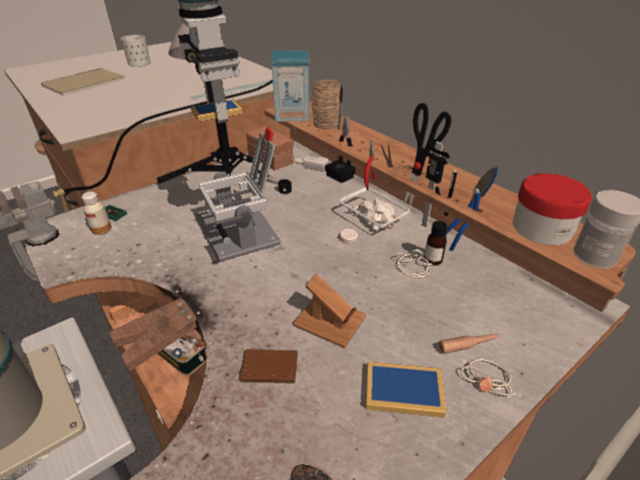

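The plate is held above the holder, whose near cradle edge is at row 157, columns 248–396. I'll zoom and refit the holder using this view too.

```bash
python3 - <<'E'
import cv2
im=cv2.imread('pics/w4.png')[120:240,140:430]
cv2.imwrite('pics/w4c.png',cv2.resize(im,None,fx=2.75,fy=2.75*1.6,interpolation=cv2.INTER_CUBIC))
E
```

```text
(no output)
```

View pics/w4c.png

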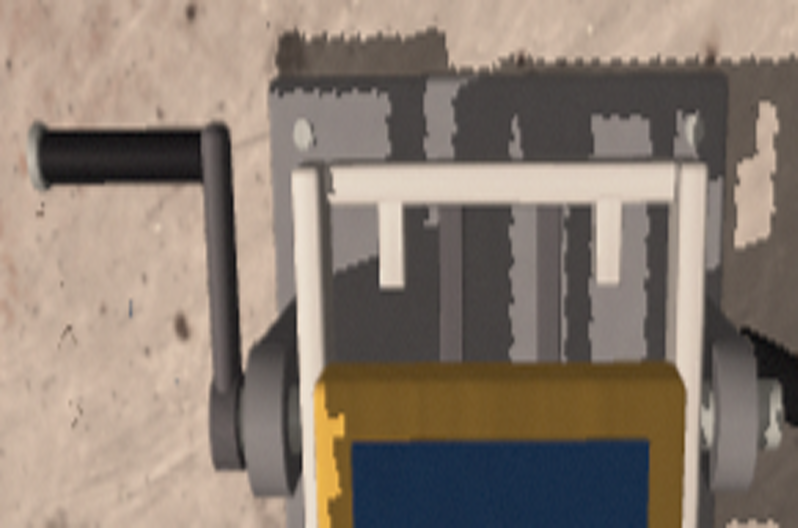

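```bash
python3 - <<'E'
from h import *
from station import optics
S=optics.camera_info('scene');D=optics.camera_info('side');W=np.load('w4.npy',allow_pickle=True).item()
up=lambda pts,off,f:(np.array(pts)+.5)/f-.5+np.array(off)
hs=up([(400,526),(318,485),(462,408),(300,66),(272,450),(388,308),(197,216),(66,347)],(125,130),3.5)
hd=up([(143,475),(115,420),(362,487),(316,57),(105,378),(306,326),(232,212),(40,255)],(190,120),4)
hw=np.array([(156.4,155.7),(246.2,157.5),(396.4,157.5),(238.2,137.5),(404.7,136.4)])
def h(v,split=False):
    a=v[3]; zt=v[4]
    tab=[.058-.125*np.cos(a),0,.0095+.125*np.sin(a)]
    C=[[-.058,-.072,zt],[.058,-.072,zt],[.058,.072,zt],[-.058,.072,zt]]
    L=np.array([[-.06,-.162,0],[-.06,-.106,0],[.075,-.1,-.086],tab]+C)
    LW=np.array([[-.06,-.162,0],C[0],C[3],[-.075,-.1,-.086],[-.075,.1,-.086]])
    T=lambda L:R.from_euler('z',v[2]).apply(L)+[v[0],v[1],.1]
    a,b,c=(proj(S,T(L))-hs).ravel(),(proj(D,T(L))-hd).ravel(),(proj(W,T(LW))-hw).ravel()
    return (a,b,c) if split else np.r_[a,b,c]
r=least_squares(h,[.54,.2,-.23,1.89,.007],loss='soft_l1'); print('all',r.x,h(r.x).round(1))
r=least_squares(lambda v:np.r_[h(v,True)[2]],[.54,.2,-.23,1.89,.007]); print('w',r.x,h(r.x,True)[2].round(1))
r=least_squares(lambda v:np.r_[h(v,True)[0],h(v,True)[1]],[.54,.2,-.23,1.89,.007]); print('sd',r.x)
E
```

```text
all [ 0.53746558  0.20491826 -0.22086689  1.89789668  0.00883089] [ 2.   1.7  0.9  1.   0.1 -1.8 -0.3  0.4 -0.7  0.2  0.9 -0.7 -2.3 -1.7
 -1.4 -0.5  2.3  2.7  1.6  1.9  1.7 -0.8  0.3  1.5  0.   0.4  1.3  0.4
 -0.8  0.8  0.   0.7 -0.3 -1.1  0.8 -0.1  1.2 -0.1 -0.7 -0.4  0.8  0.8]
w [ 0.53753654  0.2047695  -0.21592071  1.89090764  0.00794267] [-0.6 -0.1  0.6  0.3  0.6 -0.4 -1.1  0.1  0.4  0.4]
sd [ 0.53878298  0.20629337 -0.23912396  1.88827723  0.00695314]
```

```bash
sed -i "s/^H=.*/H=np.array([.5377,.2049,.1]); PSI=-.22/" h.py; python3 - <<'E'
from h import *
plan([(hol(0.001,0,.055),down(PSI+np.pi/2))],1,step=2.5)
E
```

```text
clock 6.7 gap 0.635 F [ 0.3 -0.2 -2.2] grasp [0.532  0.2041 0.3073]
-- to [0.5387 0.2047 0.155 ] 7 rows
{"tx": -0.1, "ty": 0.0, "tz": 2.2, "wx": 0.0, "wy": 0.0, "wz": -0.0, "claw": 1},
{"tx": -0.0, "ty": 0.0, "tz": 2.2, "wx": 0.0, "wy": 0.01, "wz": -0.0, "claw": 1},
{"tx": -0.1, "ty": 0.1, "tz": 2.1, "wx": 0.0, "wy": -0.0, "wz": -0.0, "claw": 1},
{"tx": -0.1, "ty": -0.0, "tz": 2.2, "wx": 0.0, "wy": 0.0, "wz": -0.0, "claw": 1},
{"tx": -0.1, "ty": 0.0, "tz": 2.2, "wx": 0.01, "wy": 0.0, "wz": -0.0, "claw": 1},
{"tx": -0.1, "ty": 0.0, "tz": 2.2, "wx": -0.0, "wy": 0.01, "wz": -0.0, "claw": 1},
{"tx": -0.1, "ty": 0.1, "tz": 2.1, "wx": -0.0, "wy": -0.0, "wz": -0.0, "claw": 1},
```

Request:
move_arm:
  rows:
    - {"tx":-0.1,"ty":0,"tz":2.2,"wx":0,"wy":0,"wz":0,"claw":1}
    - {"tx":-0.1,"ty":0,"tz":2.2,"wx":0,"wy":0.01,"wz":0,"claw":1}
    - {"tx":-0.1,"ty":0.1,"tz":2.1,"wx":0,"wy":0,"wz":0,"claw":1}
    - {"tx":-0.1,"ty":0,"tz":2.2,"wx":0,"wy":0,"wz":0,"claw":1}
    - {"tx":-0.1,"ty":0,"tz":2.2,"wx":0.01,"wy":0,"wz":0,"claw":1}
    - {"tx":-0.1,"ty":0,"tz":2.2,"wx":0,"wy":0.01,"wz":0,"claw":1}
    - {"tx":-0.1,"ty":0.1,"tz":2.1,"wx":0,"wy":0,"wz":0,"claw":1}
    - {"tx":0,"ty":0,"tz":0,"wx":0,"wy":0,"wz":0,"claw":1}
    - {"tx":0,"ty":0,"tz":0,"wx":0,"wy":0,"wz":0,"claw":1}

```text
clock: 7.6
tool_pos: [0.5431, 0.1848, 0.2332]
ee_rot: [0.002, 0.125, 0.992, -0.005]
wrist_force: [0.2, 0.7, -1.8]
finger_gap: 0.634
```

```bash
python3 - <<'E'
from h import *
from station import optics
plan([(hol(0.001,0,.03),down(PSI+np.pi/2))],1,step=1,dp=2)
i=optics.camera_info('wrist');im=optics.camera('wrist')[:,:,::-1];cv2.imwrite('pics/w5.png',im);np.save('w5.npy',i,allow_pickle=True)
im2=optics.camera('side')[:,:,::-1]
cv2.imwrite('pics/s5.png',cv2.resize(im2[90:270,180:330],None,fx=3.3,fy=3.3,interpolation=cv2.INTER_CUBIC))
E
```

```text
clock 7.6 gap 0.634 F [ 0.2  0.7 -1.8] grasp [0.5433 0.184  0.1548]
-- to [0.5387 0.2047 0.13  ] 4 rows
{"tx": 0.23, "ty": 0.46, "tz": 0.62, "wx": -0.0, "wy": 0.0, "wz": -0.01, "claw": 1},
{"tx": 0.23, "ty": 0.46, "tz": 0.61, "wx": -0.0, "wy": 0.0, "wz": -0.01, "claw": 1},
{"tx": 0.23, "ty": 0.47, "tz": 0.62, "wx": -0.01, "wy": 0.0, "wz": -0.0, "claw": 1},
{"tx": 0.22, "ty": 0.45, "tz": 0.62, "wx": 0.0, "wy": 0.0, "wz": -0.01, "claw": 1},
```

View pics/w5.png

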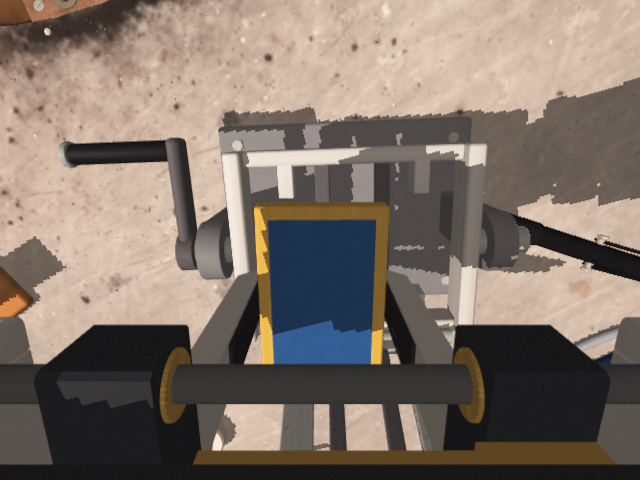

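View pics/s5.png

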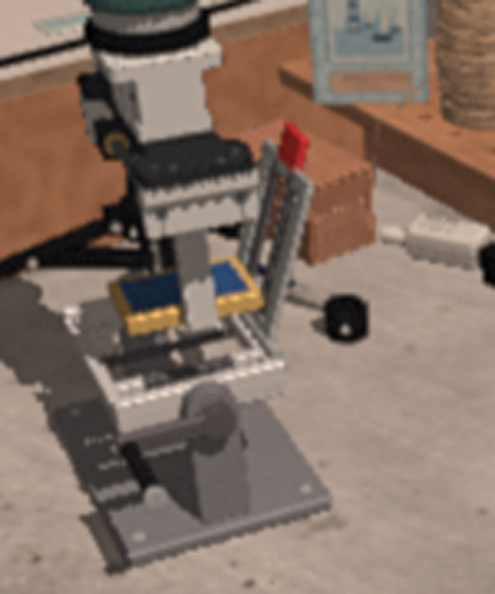

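The arm drifted about 20 mm sideways (−y) on the descent, but is still clear above the cradle. I'll correct it laterally first.

Request:
move_arm:
  rows:
    - {"tx":0.3,"ty":0.7,"tz":0,"wx":0,"wy":0,"wz":-0.01,"claw":1}
    - {"tx":0.3,"ty":0.6,"tz":0,"wx":0,"wy":0,"wz":-0.01,"claw":1}
    - {"tx":0.3,"ty":0.5,"tz":0,"wx":0,"wy":0,"wz":0,"claw":1}
    - {"tx":0,"ty":0,"tz":0,"wx":0,"wy":0,"wz":0,"claw":1}
    - {"tx":0,"ty":0,"tz":0,"wx":0,"wy":0,"wz":0,"claw":1}

```text
clock: 8.2
tool_pos: [0.5393, 0.2083, 0.2371]
ee_rot: [0.004, 0.113, 0.994, -0.002]
wrist_force: [-0.8, 0.8, -2.5]
finger_gap: 0.634
```

```bash
python3 - <<'E'
from h import *
from station import optics,bot
plan([(hol(0.001,0,.03),down(PSI+np.pi/2))],1,step=1,dp=2)
print(bot.read_state()['joint_vel'].round(3))
E
```

```text
clock 8.2 gap 0.634 F [-0.8  0.8 -2.5] grasp [0.54   0.2079 0.1587]
-- to [0.5387 0.2047 0.13  ] 3 rows
{"tx": 0.0, "ty": -0.12, "tz": 0.96, "wx": -0.0, "wy": 0.0, "wz": -0.0, "claw": 1},
{"tx": 0.01, "ty": -0.12, "tz": 0.95, "wx": -0.0, "wy": 0.01, "wz": -0.0, "claw": 1},
{"tx": -0.01, "ty": -0.12, "tz": 0.96, "wx": -0.0, "wy": -0.0, "wz": -0.01, "claw": 1},
[-0.014 -0.    -0.007 -0.001 -0.003  0.002 -0.004]
```

Request:
move_arm:
  rows:
    - {"tx":0,"ty":-0.1,"tz":0.8,"wx":0,"wy":0,"wz":0,"claw":1}
    - {"tx":0,"ty":0,"tz":0.8,"wx":0,"wy":0.01,"wz":0,"claw":1}
    - {"tx":0,"ty":0,"tz":0.8,"wx":0,"wy":0,"wz":0,"claw":1}
    - {"tx":0,"ty":0,"tz":0,"wx":0,"wy":0,"wz":0,"claw":1}
    - {"tx":0,"ty":0,"tz":0,"wx":0,"wy":0,"wz":0,"claw":1}

```text
clock: 8.7
tool_pos: [0.5389, 0.2063, 0.2101]
ee_rot: [-0.002, 0.113, 0.994, -0.002]
wrist_force: [-0.5, 0.4, -1.8]
finger_gap: 0.635
```

```bash
python3 - <<'E'
from h import *
from station import optics,bot
plan([(hol(0.001,0,.03),down(PSI+np.pi/2))],1,step=1,dp=2,da=3)
i=optics.camera_info('wrist');im=optics.camera('wrist')[:,:,::-1];cv2.imwrite('pics/w6.png',im);np.save('w6.npy',i,allow_pickle=True)
E
```

```text
clock 8.7 gap 0.635 F [-0.5  0.4 -1.8] grasp [0.5386 0.2059 0.1317]
-- to [0.5387 0.2047 0.13  ] 1 rows
{"tx": -0.01, "ty": -0.16, "tz": 0.17, "wx": -0.005, "wy": -0.003, "wz": -0.007, "claw": 1},
```

View pics/w6.png

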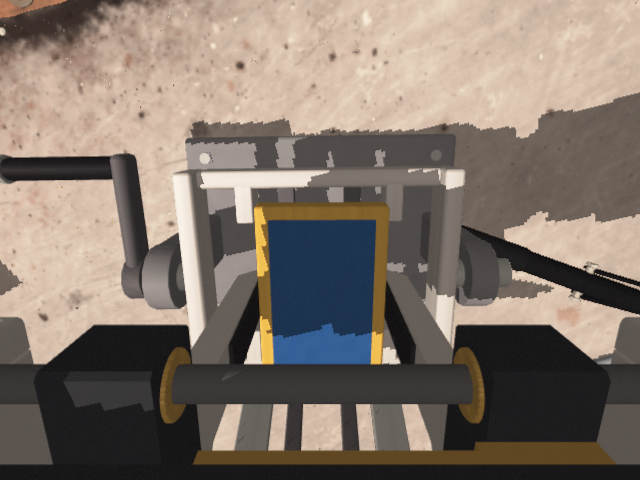

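Both cheeks (244 and 394 columns) and the cradle (174–464) centre at column 319, with the plate at 322, so it needs about 2 mm to −tool y. Checking x from the near edge.

```bash
python3 - <<'E'
from h import *
c=np.load('cam.npz');i=np.load('w6.npy',allow_pickle=True).item()
Rc=q2R(i['orientation'])
def ray(px,z):
    d=Rc@np.linalg.inv(i['K'])@np.r_[px,1]; P=i['origin']+d*(z-i['origin'][2])/d[2]; return R.from_euler('z',-PSI).apply(P-H)
print('near edge L,R',ray((174,172.5),.108).round(4),ray((464,170.5),.108).round(4))
print('plate edge ',ray((256,204.5),.1317-.0046+.006).round(4),ray((388,204.5),.1331).round(4))
E
python3 - <<'E'
import cv2
im=cv2.imread('pics/w6.png')[150:240,160:480]
cv2.imwrite('pics/w6c.png',cv2.resize(im,None,fx=2.5,fy=5,interpolation=cv2.INTER_CUBIC))
E
```

```text
near edge L,R [-0.0579 -0.0732  0.008 ] [-0.0577  0.0718  0.008 ]
plate edge  [-0.0457 -0.0283  0.0331] [-0.0453  0.0301  0.0331]
```

View pics/w6c.png

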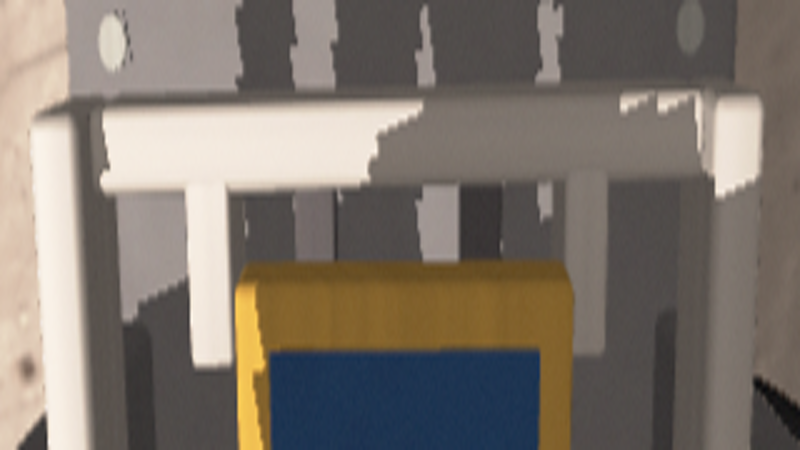

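Request:
move_arm:
  rows:
    - {"tx":0,"ty":-0.2,"tz":0.4,"wx":-0.005,"wy":0,"wz":-0.005,"claw":1}
    - {"tx":0,"ty":0,"tz":0.5,"wx":0,"wy":0,"wz":0,"claw":1}
    - {"tx":0,"ty":0,"tz":0.4,"wx":0,"wy":0,"wz":0,"claw":1}
    - {"tx":0,"ty":0,"tz":0,"wx":0,"wy":0,"wz":0,"claw":1}

```text
clock: 9.15
tool_pos: [0.5386, 0.2039, 0.1964]
ee_rot: [-0.001, 0.111, 0.994, 0.0]
wrist_force: [0.5, -0.1, -2.4]
finger_gap: 0.635
```

```bash
python3 - <<'E'
from h import *
plan([(hol(0.001,-.0005,.008),down(PSI+np.pi/2))],1,step=1,dp=2,da=3)
E
```

```text
clock 9.15 gap 0.635 F [ 0.5 -0.1 -2.4] grasp [0.5384 0.204  0.118 ]
-- to [0.5386 0.2042 0.108 ] 1 rows
{"tx": 0.0, "ty": 0.03, "tz": 1.0, "wx": 0.001, "wy": -0.002, "wz": -0.002, "claw": 1},
```

Request:
move_arm:
  rows:
    - {"tx":0,"ty":0,"tz":0.4,"wx":0,"wy":0,"wz":0,"claw":1}
    - {"tx":0,"ty":0,"tz":0.3,"wx":0,"wy":0,"wz":0,"claw":1}
    - {"tx":0,"ty":0,"tz":0.2,"wx":0,"wy":0,"wz":0,"claw":1}

```text
clock: 9.45
tool_pos: [0.5388, 0.2042, 0.187]
ee_rot: [-0.001, 0.111, 0.994, 0.001]
wrist_force: [-0.6, -0.1, -1.2]
finger_gap: 0.634
```

Request:
move_arm:
  rows:
    - {"tx":0,"ty":0,"tz":0,"wx":0,"wy":0,"wz":0,"claw":1}

```text
clock: 9.55
tool_pos: [0.5386, 0.2041, 0.1866]
ee_rot: [-0.001, 0.111, 0.994, 0.0]
wrist_force: [0.7, 0.3, -1.8]
finger_gap: 0.638
```

Request:
move_arm:
  rows:
    - {"tx":0,"ty":0,"tz":0.15,"wx":0,"wy":0,"wz":0,"claw":1}
    - {"tx":0,"ty":0,"tz":0,"wx":0,"wy":0,"wz":0,"claw":1}

```text
clock: 9.75
tool_pos: [0.5386, 0.2043, 0.185]
ee_rot: [-0.001, 0.111, 0.994, 0.001]
wrist_force: [0.7, 0.1, -2.0]
finger_gap: 0.636
```

Request:
move_arm:
  rows:
    - {"tx":0,"ty":0,"tz":0.15,"wx":0,"wy":0,"wz":0,"claw":1}
    - {"tx":0,"ty":0,"tz":0,"wx":0,"wy":0,"wz":0,"claw":1}

```text
clock: 9.95
tool_pos: [0.5388, 0.2043, 0.1836]
ee_rot: [-0.001, 0.111, 0.994, 0.001]
wrist_force: [-0.3, -0.4, -2.2]
finger_gap: 0.636
```

Request:
move_arm:
  rows:
    - {"tx":0,"ty":0,"tz":0.15,"wx":0,"wy":0,"wz":0,"claw":1}
    - {"tx":0,"ty":0,"tz":0,"wx":0,"wy":0,"wz":0,"claw":1}

```text
clock: 10.15
tool_pos: [0.5389, 0.2044, 0.1828]
ee_rot: [-0.001, 0.111, 0.994, 0.001]
wrist_force: [-0.9, 0.7, -1.0]
finger_gap: 0.636
```

```bash
python3 - <<'E'
from h import *
from station import optics,bot
im=optics.camera('wrist')[:,:,::-1];cv2.imwrite('pics/w7.png',im)
im2=optics.camera('side')[:,:,::-1]
cv2.imwrite('pics/s7.png',cv2.resize(im2[130:270,180:330],None,fx=4,fy=4,interpolation=cv2.INTER_CUBIC))
E
```

```text
(no output)
```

View pics/w7.png

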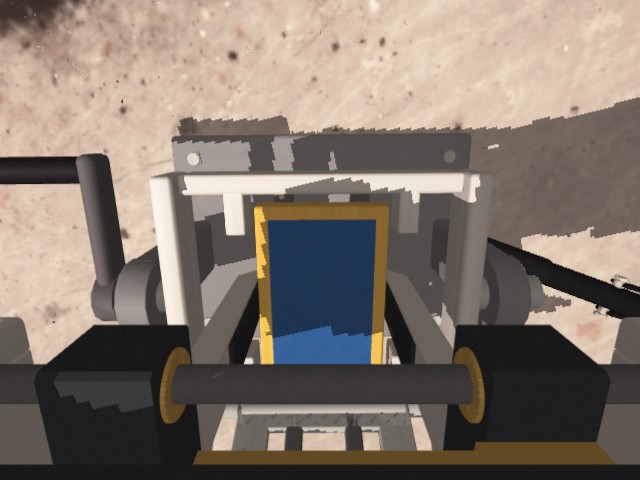

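View pics/s7.png

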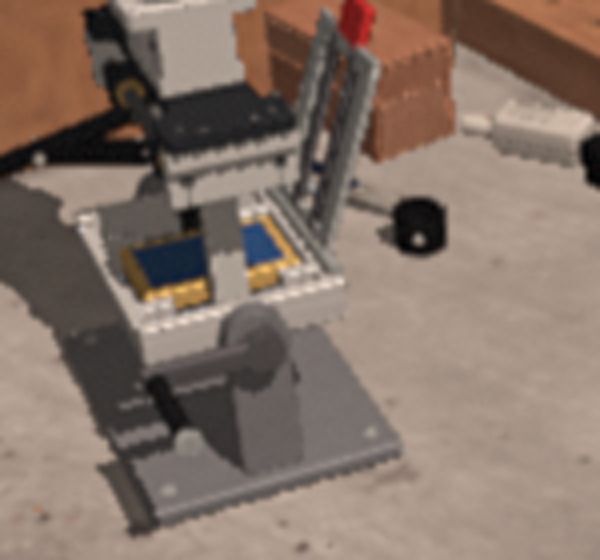

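The plate is centred between the cheeks (columns 234 and 409; plate 256–388) and just inside the cradle. The last step came up short (0.8 mm), which suggests contact is starting, so I'll nudge again.

Request:
move_arm:
  rows:
    - {"tx":0,"ty":0,"tz":0.15,"wx":0,"wy":0,"wz":0,"claw":1}
    - {"tx":0,"ty":0,"tz":0,"wx":0,"wy":0,"wz":0,"claw":1}

```text
clock: 10.45
tool_pos: [0.539, 0.2043, 0.1829]
ee_rot: [-0.0, 0.111, 0.994, 0.001]
wrist_force: [-0.1, 0.4, -2.3]
finger_gap: 0.633
```

Request:
move_arm:
  rows:
    - {"tx":0,"ty":0,"tz":0.15,"wx":0,"wy":0,"wz":0,"claw":1}
    - {"tx":0,"ty":0,"tz":0,"wx":0,"wy":0,"wz":0,"claw":1}

```text
clock: 10.65
tool_pos: [0.5392, 0.2043, 0.1827]
ee_rot: [0.0, 0.111, 0.994, 0.002]
wrist_force: [-1.0, 0.1, -0.9]
finger_gap: 0.632
```

Request:
move_arm:
  rows:
    - {"tx":0,"ty":0,"tz":0.3,"wx":0,"wy":0,"wz":0,"claw":1}

```text
clock: 10.75
tool_pos: [0.5395, 0.2043, 0.182]
ee_rot: [0.0, 0.111, 0.994, 0.002]
wrist_force: [-8.9, -3.3, 37.7]
finger_gap: 0.631
```

Firm contact (38 N), so the plate is seated on the runners. Unloading, then opening partway.

Request:
move_arm:
  rows:
    - {"tx":0,"ty":0,"tz":-0.05,"wx":0,"wy":0,"wz":0,"claw":1}
    - {"tx":0,"ty":0,"tz":0,"wx":0,"wy":0,"wz":0,"claw":1}

```text
clock: 10.95
tool_pos: [0.5399, 0.2044, 0.183]
ee_rot: [0.001, 0.111, 0.994, 0.003]
wrist_force: [-0.4, -0.8, -1.5]
finger_gap: 0.638
```

Request:
move_arm:
  rows:
    - {"tx":0,"ty":0,"tz":0,"wx":0,"wy":0,"wz":0,"claw":-0.5}
    - {"tx":0,"ty":0,"tz":0,"wx":0,"wy":0,"wz":0,"claw":-0.5}
    - {"tx":0,"ty":0,"tz":0,"wx":0,"wy":0,"wz":0,"claw":-0.5}

```text
clock: 11.25
tool_pos: [0.5401, 0.2045, 0.182]
ee_rot: [0.001, 0.111, 0.994, 0.002]
wrist_force: [-0.4, -0.9, -0.2]
finger_gap: 0.751
```

```bash
python3 - <<'E'
from h import *
from station import optics,bot
plan([(hol(0.001,-.0005,.2),down(PSI+np.pi/2))],1,step=2.5)
im=optics.camera('wrist')[:,:,::-1];cv2.imwrite('pics/w8.png',im)
im2=optics.camera('side')[:,:,::-1]
cv2.imwrite('pics/s8.png',cv2.resize(im2[130:270,180:330],None,fx=4,fy=4,interpolation=cv2.INTER_CUBIC))
E
```

```text
clock 11.25 gap 0.751 F [-0.4 -0.9 -0.2] grasp [0.5403 0.2048 0.1036]
-- to [0.5386 0.2042 0.3   ] 8 rows
{"tx": 0.0, "ty": 0.0, "tz": -2.5, "wx": 0.0, "wy": 0.0, "wz": -0.0, "claw": 1},
{"tx": 0.0, "ty": 0.0, "tz": -2.4, "wx": 0.0, "wy": 0.0, "wz": -0.0, "claw": 1},
{"tx": 0.0, "ty": 0.0, "tz": -2.5, "wx": 0.0, "wy": 0.0, "wz": -0.0, "claw": 1},
{"tx": 0.1, "ty": 0.0, "tz": -2.4, "wx": 0.0, "wy": 0.0, "wz": -0.0, "claw": 1},
{"tx": -0.0, "ty": 0.0, "tz": -2.5, "wx": 0.0, "wy": 0.0, "wz": -0.0, "claw": 1},
{"tx": -0.0, "ty": 0.0, "tz": -2.4, "wx": 0.0, "wy": 0.0, "wz": -0.0, "claw": 1},
{"tx": 0.0, "ty": 0.0, "tz": -2.5, "wx": 0.0, "wy": 0.0, "wz": -0.0, "claw": 1},
{"tx": 0.0, "ty": 0.0, "tz": -2.4, "wx": 0.0, "wy": 0.0, "wz": -0.0, "claw": 1},
```

View pics/w8.png

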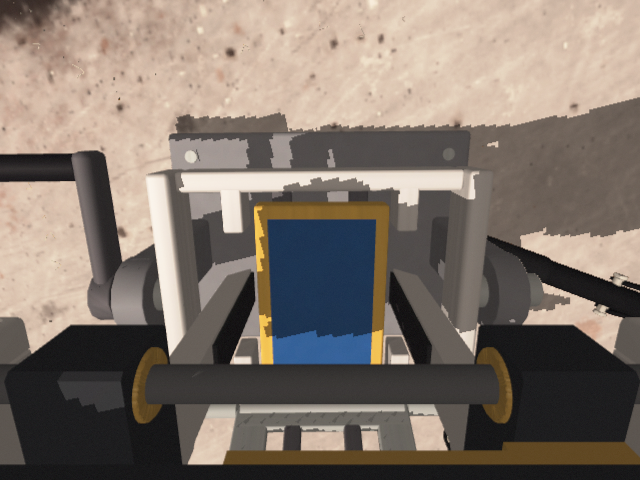

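View pics/s8.png

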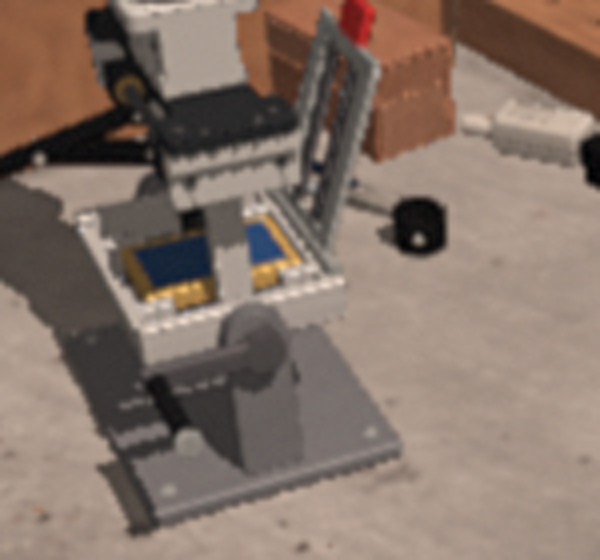

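The plate is released (gap 0.75), lies inside the pocket between the cheeks, and didn't move. Retreating straight up.

Request:
move_arm:
  rows:
    - {"tx":0,"ty":0,"tz":-1,"wx":0,"wy":0,"wz":0,"claw":-0.5}
    - {"tx":0,"ty":0,"tz":-2,"wx":0,"wy":0,"wz":0,"claw":-0.5}
    - {"tx":0,"ty":0,"tz":-2.5,"wx":0,"wy":0,"wz":0,"claw":-0.5}
    - {"tx":0,"ty":0,"tz":-3,"wx":0,"wy":0,"wz":0,"claw":-0.5}
    - {"tx":0,"ty":0,"tz":-4,"wx":0,"wy":0,"wz":0,"claw":-0.5}
    - {"tx":0,"ty":0,"tz":-4,"wx":0,"wy":0,"wz":0,"claw":0}
    - {"tx":0,"ty":0,"tz":-4,"wx":0,"wy":0,"wz":0,"claw":1}
    - {"tx":0,"ty":0,"tz":0,"wx":0,"wy":0,"wz":0,"claw":1}

```text
clock: 12.15
tool_pos: [0.5393, 0.2028, 0.3987]
ee_rot: [0.001, 0.111, 0.994, 0.002]
wrist_force: [0.1, -0.0, -0.7]
finger_gap: 0.531
```

```bash
python3 - <<'E'
from h import *
from station import optics,bot
s=bot.read_state();p=s['tool_pos'];Rm=q2R(s['ee_rot'])
print('grasp in holder frame',R.from_euler('z',-PSI).apply(p+GO*Rm[:,2]-H).round(3))
im=optics.camera('wrist')[:,:,::-1];cv2.imwrite('pics/w9.png',im)
im2=optics.camera('side')[:,:,::-1]
cv2.imwrite('pics/s9.png',cv2.resize(im2[100:270,180:330],None,fx=3.5,fy=3.5,interpolation=cv2.INTER_CUBIC))
E
```

```text
grasp in holder frame [ 0.002 -0.001  0.22 ]
```

View pics/w9.png

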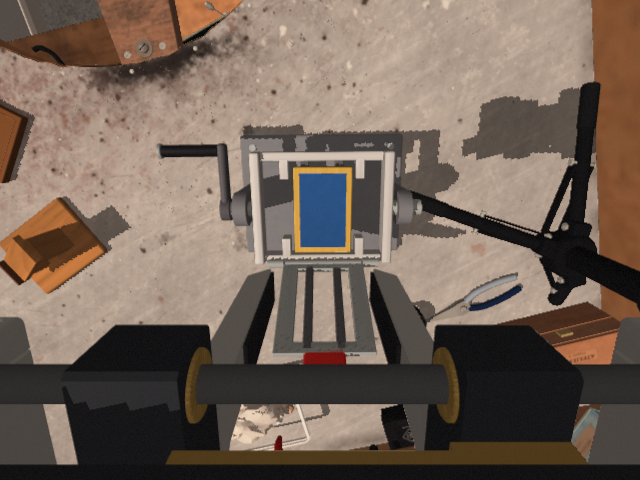

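View pics/s9.png

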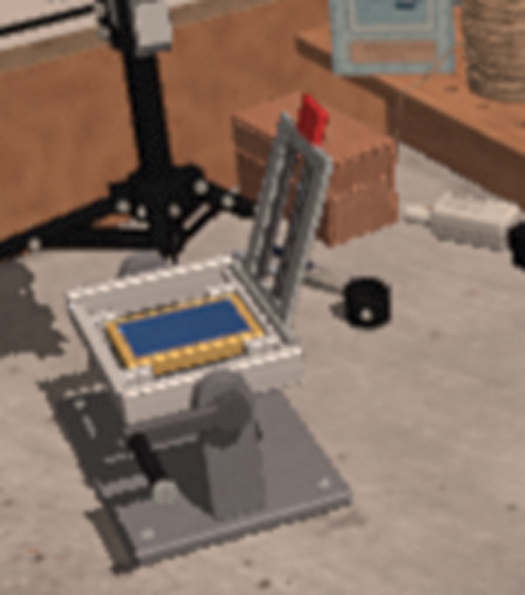

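The wrist view shows the plate lying flat, blue up, in the pocket at (294–351, 168–252), with the lid still upright and its tab at (325,358). Now the lid: I'll bring the closed fingers behind the tab.

```bash
cat >> h.py <<'E'
def tip(cx,cz,y=0): return hol(cx+.008,y,cz+.0186)   # near-bottom corner of shut fingers
def where():
    from station import bot
    s=bot.read_state();p=s['tool_pos'];Rm=q2R(s['ee_rot'])
    g=R.from_euler('z',-PSI).apply(p+GO*Rm[:,2]-H); print('corner',(g-[.008,0,.0186]).round(4),'F',s['wrist_force'].round(1),'clk',s['clock'])
E
python3 - <<'E'
from h import *
w=down(PSI+np.pi/2)
plan([(tip(.122,.20),w),(tip(.122,.118),w)],1,step=3)
E
```

```text
clock 12.25 gap 0.443 F [-0.9  0.9 -1. ] grasp [0.5368 0.2026 0.3154]
-- to [0.6646 0.1765 0.3186] 5 rows
{"tx": -2.6, "ty": 0.1, "tz": -0.1, "wx": -0.0, "wy": -0.0, "wz": -0.0, "claw": 1},
{"tx": -2.6, "ty": 0.0, "tz": -0.1, "wx": -0.0, "wy": -0.0, "wz": -0.0, "claw": 1},
{"tx": -2.6, "ty": 0.1, "tz": -0.0, "wx": -0.0, "wy": -0.0, "wz": -0.0, "claw": 1},
{"tx": -2.6, "ty": 0.0, "tz": -0.1, "wx": -0.0, "wy": -0.0, "wz": -0.0, "claw": 1},
{"tx": -2.6, "ty": 0.1, "tz": -0.1, "wx": -0.0, "wy": -0.01, "wz": -0.0, "claw": 1},
-- to [0.6646 0.1765 0.2366] 3 rows
{"tx": 0.0, "ty": -0.0, "tz": 2.7, "wx": -0.0, "wy": 0.0, "wz": -0.0, "claw": 1},
{"tx": 0.0, "ty": -0.0, "tz": 2.8, "wx": -0.0, "wy": 0.0, "wz": -0.0, "claw": 1},
{"tx": 0.0, "ty": -0.0, "tz": 2.7, "wx": -0.0, "wy": 0.0, "wz": -0.0, "claw": 1},
```

Request:
move_arm:
  rows:
    - {"tx":0,"ty":0,"tz":-0.2,"wx":0,"wy":0,"wz":0,"claw":1}
    - {"tx":-2.6,"ty":0,"tz":-0.1,"wx":0,"wy":0,"wz":0,"claw":1}
    - {"tx":-2.6,"ty":0,"tz":-0.1,"wx":0,"wy":0,"wz":0,"claw":1}
    - {"tx":-2.6,"ty":0.1,"tz":0,"wx":0,"wy":0,"wz":0,"claw":1}
    - {"tx":-2.6,"ty":0,"tz":-0.1,"wx":0,"wy":0,"wz":0,"claw":1}
    - {"tx":-2.6,"ty":0.1,"tz":-0.1,"wx":0,"wy":0,"wz":0,"claw":1}
    - {"tx":0,"ty":0,"tz":0,"wx":0,"wy":0,"wz":0,"claw":1}

```text
clock: 12.95
tool_pos: [0.6635, 0.1751, 0.3868]
ee_rot: [-0.013, 0.11, 0.994, -0.004]
wrist_force: [0.1, -0.1, -0.0]
finger_gap: 0.007
```

```bash
python3 - <<'E'
from h import *
from station import optics
where()
w=down(PSI+np.pi/2)
plan([(tip(.122,.118),w)],1,step=3)
i=optics.camera_info('wrist');im=optics.camera('wrist')[:,:,::-1];cv2.imwrite('pics/w10.png',im)
for a in (1.75,1.85,1.9,1.95,2.0): print(a,proj(i,[hol(.058-.138*np.cos(a),y,.0095+.138*np.sin(a)) for y in(-.017,.017)]).round())
E
```

```text
corner [ 0.1193 -0.0025  0.1898] F [ 0.1 -0.1 -0. ] clk 12.95
clock 12.95 gap 0.007 F [ 0.1 -0.1 -0. ] grasp [0.6614 0.1747 0.3084]
-- to [0.6646 0.1765 0.2366] 3 rows
{"tx": -0.1, "ty": 0.1, "tz": 2.4, "wx": -0.0, "wy": -0.01, "wz": -0.0, "claw": 1},
{"tx": -0.0, "ty": 0.1, "tz": 2.4, "wx": -0.01, "wy": -0.01, "wz": -0.0, "claw": 1},
{"tx": -0.1, "ty": 0.0, "tz": 2.4, "wx": -0.0, "wy": -0.01, "wz": -0.0, "claw": 1},
1.75 [[300. 191.]
 [356. 191.]]
1.85 [[301. 211.]
 [355. 211.]]
1.9 [[301. 221.]
 [354. 221.]]
1.95 [[302. 230.]
 [354. 230.]]
2.0 [[302. 238.]
 [353. 238.]]
```

View pics/w10.png

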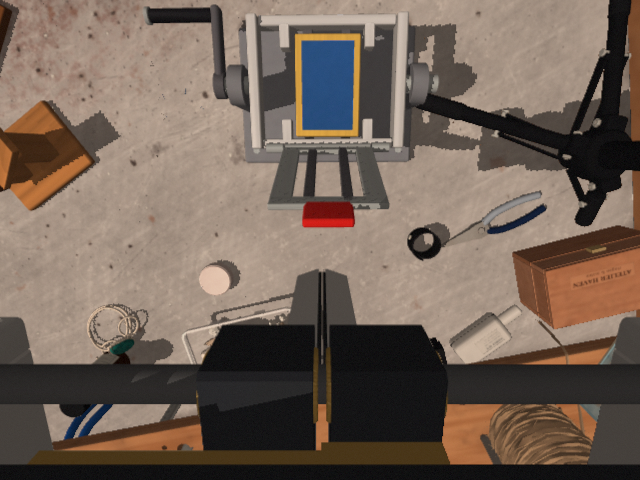

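The tab is at (303–354, 203–226), which gives a lid angle of about 1.9. The fingers are behind it, so I'll go down.

Request:
move_arm:
  rows:
    - {"tx":-0.2,"ty":0.1,"tz":2.2,"wx":0,"wy":-0.01,"wz":0,"claw":1}
    - {"tx":-0.1,"ty":0.1,"tz":2.2,"wx":-0.01,"wy":-0.01,"wz":0,"claw":1}
    - {"tx":-0.1,"ty":0,"tz":2.2,"wx":0,"wy":-0.01,"wz":0,"claw":1}
    - {"tx":0,"ty":0,"tz":0,"wx":0,"wy":0,"wz":0,"claw":1}

```text
clock: 13.4
tool_pos: [0.6601, 0.1784, 0.3152]
ee_rot: [-0.003, 0.109, 0.994, -0.001]
wrist_force: [-0.7, 0.2, -0.0]
finger_gap: 0.007
```

```bash
python3 - <<'E'
from h import *
where()
w=down(PSI+np.pi/2)
plan([(tip(.100,.124),w),(tip(.06,.130),w),(tip(.04,.130),w)],1,step=1.5)
E
```

```text
corner [0.1169 0.0007 0.1182] F [-0.7  0.2 -0. ] clk 13.4
clock 13.4 gap 0.007 F [-0.7  0.2 -0. ] grasp [0.6597 0.1783 0.2368]
-- to [0.6431 0.1813 0.2426] 2 rows
{"tx": 0.9, "ty": -0.0, "tz": -0.3, "wx": -0.0, "wy": -0.0, "wz": 0.0, "claw": 1},
{"tx": 0.8, "ty": -0.1, "tz": -0.3, "wx": -0.0, "wy": -0.01, "wz": 0.0, "claw": 1},
-- to [0.6041 0.1901 0.2486] 3 rows
{"tx": 1.3, "ty": 0.0, "tz": -0.2, "wx": -0.0, "wy": 0.0, "wz": 0.0, "claw": 1},
{"tx": 1.4, "ty": 0.0, "tz": -0.2, "wx": -0.0, "wy": 0.0, "wz": 0.0, "claw": 1},
{"tx": 1.3, "ty": 0.0, "tz": -0.2, "wx": -0.0, "wy": 0.0, "wz": 0.0, "claw": 1},
-- to [0.5845 0.1944 0.2486] 2 rows
{"tx": 1.0, "ty": 0.0, "tz": -0.0, "wx": -0.0, "wy": 0.0, "wz": 0.0, "claw": 1},
{"tx": 1.0, "ty": 0.0, "tz": -0.0, "wx": -0.0, "wy": 0.0, "wz": 0.0, "claw": 1},
```

Request:
move_arm:
  rows:
    - {"tx":0.9,"ty":0,"tz":-0.3,"wx":0,"wy":0,"wz":0,"claw":1}
    - {"tx":0.9,"ty":-0.1,"tz":-0.3,"wx":0,"wy":-0.01,"wz":0,"claw":1}
    - {"tx":1.3,"ty":0,"tz":-0.2,"wx":0,"wy":0,"wz":0,"claw":1}
    - {"tx":1.3,"ty":0,"tz":-0.2,"wx":0,"wy":0,"wz":0,"claw":1}
    - {"tx":1.3,"ty":0,"tz":-0.2,"wx":0,"wy":0,"wz":0,"claw":1}

```text
clock: 13.9
tool_pos: [0.6033, 0.1901, 0.3326]
ee_rot: [0.007, 0.109, 0.994, -0.001]
wrist_force: [2.4, -1.0, -1.0]
finger_gap: 0.006
```

```bash
python3 - <<'E'
from h import *
from station import optics
where()
w=down(PSI+np.pi/2)
plan([(tip(.016,.128),w),(tip(-.0266,.102),w)],1,step=1.5)
im2=optics.camera('side')[:,:,::-1]
cv2.imwrite('pics/s11.png',cv2.resize(im2[80:270,180:330],None,fx=3,fy=3,interpolation=cv2.INTER_CUBIC))
E
```

```text
corner [ 6.030e-02 -1.000e-04  1.356e-01] F [ 2.4 -1.  -1. ] clk 13.9
clock 13.9 gap 0.006 F [ 2.4 -1.  -1. ] grasp [0.6044 0.1899 0.2542]
-- to [0.5611 0.1997 0.2466] 3 rows
{"tx": 1.4, "ty": 0.0, "tz": 0.2, "wx": 0.0, "wy": 0.0, "wz": 0.0, "claw": 1},
{"tx": 1.5, "ty": 0.0, "tz": 0.3, "wx": 0.0, "wy": 0.01, "wz": 0.0, "claw": 1},
{"tx": 1.4, "ty": 0.0, "tz": 0.2, "wx": 0.0, "wy": 0.0, "wz": 0.0, "claw": 1},
-- to [0.5195 0.209  0.2206] 4 rows
{"tx": 1.1, "ty": 0.0, "tz": 0.6, "wx": 0.0, "wy": 0.0, "wz": 0.0, "claw": 1},
{"tx": 1.1, "ty": 0.0, "tz": 0.7, "wx": 0.0, "wy": 0.0, "wz": 0.0, "claw": 1},
{"tx": 1.0, "ty": 0.0, "tz": 0.6, "wx": 0.0, "wy": 0.0, "wz": 0.0, "claw": 1},
{"tx": 1.1, "ty": 0.0, "tz": 0.7, "wx": 0.0, "wy": 0.0, "wz": 0.0, "claw": 1},
```

View pics/s11.png

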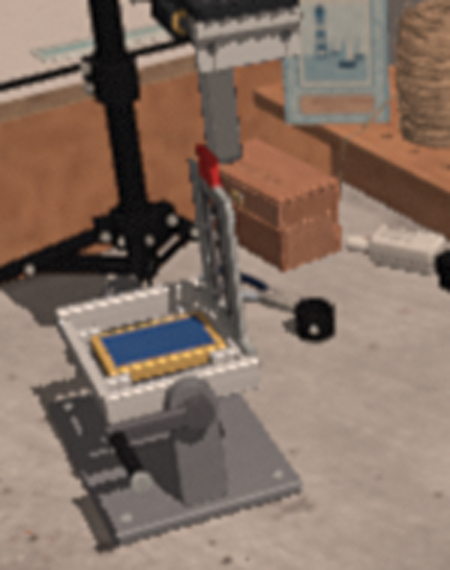

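The lid is now about vertical, pushed by the fingertip behind the red tab at (208,165). Continuing along the arc.

Request:
move_arm:
  rows:
    - {"tx":1.3,"ty":0,"tz":0.5,"wx":0,"wy":0,"wz":0,"claw":1}
    - {"tx":1.4,"ty":0,"tz":0.4,"wx":0,"wy":0.01,"wz":0,"claw":1}
    - {"tx":1.4,"ty":0,"tz":0.4,"wx":0,"wy":0,"wz":0,"claw":1}
    - {"tx":1.1,"ty":0,"tz":0.6,"wx":0,"wy":0,"wz":0,"claw":1}
    - {"tx":1.1,"ty":0,"tz":0.7,"wx":0,"wy":0,"wz":0,"claw":1}

```text
clock: 14.45
tool_pos: [0.5439, 0.2041, 0.3166]
ee_rot: [0.013, 0.108, 0.994, 0.004]
wrist_force: [1.0, -0.8, 2.5]
finger_gap: 0.007
```

```bash
python3 - <<'E'
from h import *
where()
w=down(PSI+np.pi/2)
plan([(tip(-.0266,.100),w),(tip(-.05,.061),w)],1,step=1.3)
E
```

```text
corner [1.000e-04 1.400e-03 1.197e-01] F [ 1.  -0.8  2.5] clk 14.45
clock 14.45 gap 0.007 F [ 1.  -0.8  2.5] grasp [0.5459 0.2045 0.2383]
-- to [0.5195 0.209  0.2186] 3 rows
{"tx": 0.8, "ty": -0.0, "tz": 0.6, "wx": 0.0, "wy": 0.01, "wz": 0.0, "claw": 1},
{"tx": 0.9, "ty": -0.0, "tz": 0.7, "wx": 0.01, "wy": 0.01, "wz": 0.0, "claw": 1},
{"tx": 0.8, "ty": -0.1, "tz": 0.6, "wx": 0.0, "wy": 0.0, "wz": 0.0, "claw": 1},
-- to [0.4967 0.2141 0.1796] 4 rows
{"tx": 0.6, "ty": 0.0, "tz": 1.0, "wx": 0.0, "wy": 0.0, "wz": 0.0, "claw": 1},
{"tx": 0.6, "ty": 0.0, "tz": 1.0, "wx": 0.0, "wy": 0.0, "wz": 0.0, "claw": 1},
{"tx": 0.6, "ty": 0.0, "tz": 0.9, "wx": 0.0, "wy": 0.0, "wz": 0.0, "claw": 1},
{"tx": 0.6, "ty": 0.0, "tz": 1.0, "wx": 0.0, "wy": 0.0, "wz": 0.0, "claw": 1},
```

Request:
move_arm:
  rows:
    - {"tx":0.9,"ty":0,"tz":0.6,"wx":0,"wy":0.01,"wz":0,"claw":1}
    - {"tx":0.9,"ty":0,"tz":0.7,"wx":0.01,"wy":0.01,"wz":0,"claw":1}
    - {"tx":0.9,"ty":-0.1,"tz":0.6,"wx":0,"wy":0,"wz":0,"claw":1}
    - {"tx":0.7,"ty":0,"tz":1.0,"wx":0,"wy":0,"wz":0,"claw":1}
    - {"tx":0.7,"ty":0,"tz":1.0,"wx":0,"wy":0,"wz":0,"claw":1}

```text
clock: 14.95
tool_pos: [0.5037, 0.2136, 0.2798]
ee_rot: [0.005, 0.108, 0.994, 0.002]
wrist_force: [1.1, -1.5, 1.9]
finger_gap: 0.007
```

```bash
python3 - <<'E'
from h import *
from station import optics
where()
w=down(PSI+np.pi/2)
plan([(tip(-.0557,.061),w),(tip(-.067,.02),w)],1,step=1.3)
im2=optics.camera('side')[:,:,::-1]
cv2.imwrite('pics/s12.png',cv2.resize(im2[80:270,180:330],None,fx=3,fy=3,interpolation=cv2.INTER_CUBIC))
E
```

```text
corner [-0.0423  0.0015  0.0828] F [ 1.1 -1.5  1.9] clk 14.95
clock 14.95 gap 0.007 F [ 1.1 -1.5  1.9] grasp [0.5045 0.2138 0.2014]
-- to [0.4911 0.2153 0.1796] 2 rows
{"tx": 0.6, "ty": -0.1, "tz": 1.1, "wx": 0.0, "wy": 0.01, "wz": 0.0, "claw": 1},
{"tx": 0.7, "ty": -0.0, "tz": 1.1, "wx": 0.01, "wy": 0.0, "wz": 0.0, "claw": 1},
-- to [0.4801 0.2178 0.1386] 4 rows
{"tx": 0.3, "ty": 0.0, "tz": 1.0, "wx": -0.0, "wy": 0.0, "wz": 0.0, "claw": 1},
{"tx": 0.3, "ty": 0.0, "tz": 1.0, "wx": -0.0, "wy": 0.0, "wz": 0.0, "claw": 1},
{"tx": 0.2, "ty": 0.0, "tz": 1.1, "wx": -0.0, "wy": 0.0, "wz": 0.0, "claw": 1},
{"tx": 0.3, "ty": 0.0, "tz": 1.0, "wx": -0.0, "wy": 0.0, "wz": 0.0, "claw": 1},
```

View pics/s12.png

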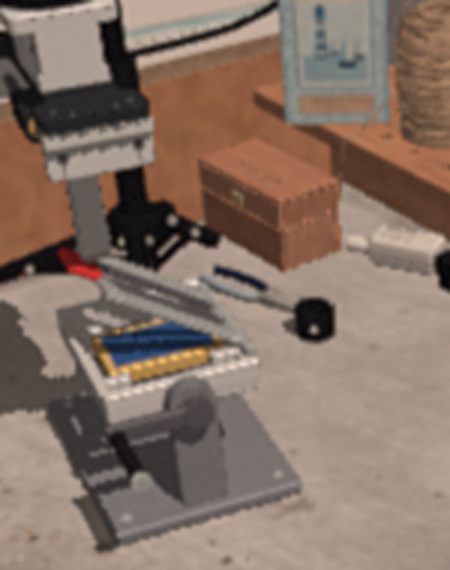

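The lid is at about 35°, with the fingertip on the tab at (85,262). Continuing down.

Request:
move_arm:
  rows:
    - {"tx":0.6,"ty":-0.1,"tz":1.1,"wx":0,"wy":0.01,"wz":0,"claw":1}
    - {"tx":0.6,"ty":0,"tz":1.1,"wx":0,"wy":0,"wz":0,"claw":1}
    - {"tx":0.3,"ty":0,"tz":1.0,"wx":0,"wy":0,"wz":0,"claw":1}
    - {"tx":0.3,"ty":0,"tz":1.0,"wx":0,"wy":0,"wz":0,"claw":1}
    - {"tx":0.2,"ty":0,"tz":1.0,"wx":0,"wy":0,"wz":0,"claw":1}

```text
clock: 15.5
tool_pos: [0.4813, 0.2182, 0.2238]
ee_rot: [-0.001, 0.108, 0.994, 0.003]
wrist_force: [1.2, -0.3, 2.5]
finger_gap: 0.006
```

```bash
python3 - <<'E'
from h import *
where()
w=down(PSI+np.pi/2)
plan([(tip(-.073,.015),w)],1,step=.6,dp=2)
E
```

```text
corner [-0.0662  0.0011  0.0268] F [ 1.2 -0.3  2.5] clk 15.5
clock 15.5 gap 0.006 F [ 1.2 -0.3  2.5] grasp [0.4812 0.2187 0.1454]
-- to [0.4743 0.2191 0.1336] 3 rows
{"tx": 0.23, "ty": -0.02, "tz": 0.39, "wx": 0.0, "wy": -0.0, "wz": 0.0, "claw": 1},
{"tx": 0.24, "ty": -0.03, "tz": 0.39, "wx": 0.0, "wy": -0.0, "wz": 0.0, "claw": 1},
{"tx": 0.23, "ty": -0.02, "tz": 0.4, "wx": 0.01, "wy": -0.0, "wz": 0.0, "claw": 1},
```

Request:
move_arm:
  rows:
    - {"tx":0.2,"ty":0,"tz":0.4,"wx":0,"wy":0,"wz":0,"claw":1}
    - {"tx":0.1,"ty":0,"tz":0.4,"wx":0,"wy":0,"wz":0,"claw":1}
    - {"tx":0.1,"ty":0,"tz":0.3,"wx":0,"wy":0,"wz":0,"claw":1}

```text
clock: 15.8
tool_pos: [0.4776, 0.219, 0.2109]
ee_rot: [-0.001, 0.108, 0.994, 0.003]
wrist_force: [0.7, -1.7, 17.2]
finger_gap: 0.006
```

Request:
move_arm:
  rows:
    - {"tx":0,"ty":0,"tz":0.15,"wx":0,"wy":0,"wz":0,"claw":1}

```text
clock: 15.9
tool_pos: [0.4777, 0.2189, 0.2106]
ee_rot: [-0.001, 0.108, 0.994, 0.003]
wrist_force: [-3.6, -2.4, 25.0]
finger_gap: 0.003
```

Request:
move_arm:
  rows:
    - {"tx":0,"ty":0,"tz":0.15,"wx":0,"wy":0,"wz":0,"claw":1}

```text
clock: 16.0
tool_pos: [0.4777, 0.2189, 0.2108]
ee_rot: [-0.001, 0.108, 0.994, 0.003]
wrist_force: [-3.6, -1.6, 18.6]
finger_gap: 0.005
```

The lid hit its stop: 25 N, tip at local z 0.0137 against 0.013 expected. Lifting off to look.

Request:
move_arm:
  rows:
    - {"tx":0,"ty":0,"tz":-1,"wx":0,"wy":0,"wz":0,"claw":1}
    - {"tx":0,"ty":0,"tz":-2,"wx":0,"wy":0,"wz":0,"claw":1}
    - {"tx":0,"ty":0,"tz":-3,"wx":0,"wy":0,"wz":0,"claw":1}
    - {"tx":0,"ty":0,"tz":-4,"wx":0,"wy":0,"wz":0,"claw":1}
    - {"tx":0,"ty":0,"tz":-3,"wx":0,"wy":0,"wz":0,"claw":0.2}

```text
clock: 16.5
tool_pos: [0.4733, 0.2173, 0.3413]
ee_rot: [-0.008, 0.108, 0.994, 0.0]
wrist_force: [0.4, 0.8, -0.2]
finger_gap: 0.058
```

```bash
python3 - <<'E'
from h import *
from station import optics
where()
plan([(hol(-.06,-.137,.10),down(PSI))],0.2,step=3)
im2=optics.camera('side')[:,:,::-1]; a=cv2.resize(im2[130:270,180:330],None,fx=4,fy=4,interpolation=cv2.INTER_CUBIC); cv2.imwrite('pics/s13.png',a)
E
```

```text
corner [-0.0748 -0.0021  0.1443] F [ 0.4  0.8 -0.2] clk 16.5
clock 16.5 gap 0.058 F [ 0.4  0.8 -0.2] grasp [0.472  0.2174 0.2629]
-- to [0.4492 0.0843 0.2   ] 12 rows
{"tx": -0.1, "ty": -1.1, "tz": 0.5, "wx": -0.0, "wy": -0.0, "wz": 0.13, "claw": 0.2},
{"tx": -0.2, "ty": -1.2, "tz": 0.6, "wx": -0.0, "wy": -0.0, "wz": 0.13, "claw": 0.2},
{"tx": -0.3, "ty": -1.0, "tz": 0.5, "wx": -0.0, "wy": -0.0, "wz": 0.13, "claw": 0.2},
{"tx": -0.5, "ty": -1.1, "tz": 0.5, "wx": -0.01, "wy": -0.0, "wz": 0.13, "claw": 0.2},
{"tx": -0.6, "ty": -0.9, "tz": 0.5, "wx": 0.0, "wy": -0.0, "wz": 0.14, "claw": 0.2},
{"tx": -0.7, "ty": -0.9, "tz": 0.5, "wx": 0.0, "wy": -0.01, "wz": 0.13, "claw": 0.2},
{"tx": -0.8, "ty": -0.8, "tz": 0.6, "wx": 0.0, "wy": 0.0, "wz": 0.13, "claw": 0.2},
{"tx": -0.9, "ty": -0.6, "tz": 0.5, "wx": -0.0, "wy": 0.0, "wz": 0.13, "claw": 0.2},
{"tx": -1.0, "ty": -0.5, "tz": 0.5, "wx": -0.0, "wy": 0.0, "wz": 0.13, "claw": 0.2},
{"tx": -1.1, "ty": -0.4, "tz": 0.5, "wx": -0.0, "wy": 0.0, "wz": 0.13, "claw": 0.2},
{"tx": -1.1, "ty": -0.2, "tz": 0.5, "wx": -0.0, "wy": -0.0, "wz": 0.13, "claw": 0.2},
{"tx": -1.1, "ty": -0.1, "tz": 0.6, "wx": -0.0, "wy": -0.0, "wz": 0.13, "claw": 0.2},
```

View pics/s13.png

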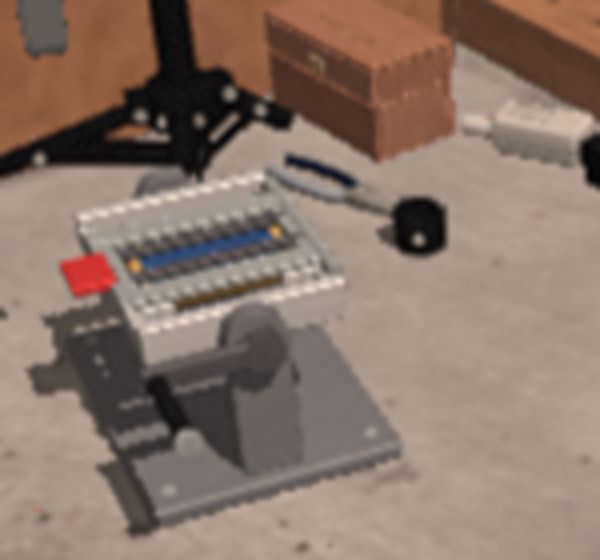

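The lid lies flush and shut, with the red tab at (88,273) and blue plate visible through the frame. Next the handle: turning the jaws and moving above the bar.

Request:
move_arm:
  rows:
    - {"tx":0,"ty":-1.1,"tz":0.5,"wx":0,"wy":0,"wz":0.13,"claw":0}
    - {"tx":-0.2,"ty":-1.2,"tz":0.6,"wx":0,"wy":0,"wz":0.13,"claw":0}
    - {"tx":-0.3,"ty":-1.0,"tz":0.5,"wx":0,"wy":0,"wz":0.13,"claw":0}
    - {"tx":-0.5,"ty":-1.1,"tz":0.5,"wx":-0.01,"wy":0,"wz":0.13,"claw":0}
    - {"tx":-0.6,"ty":-0.9,"tz":0.5,"wx":0,"wy":0,"wz":0.14,"claw":0}
    - {"tx":-0.7,"ty":-0.9,"tz":0.5,"wx":0,"wy":-0.01,"wz":0.13,"claw":0}
    - {"tx":-0.8,"ty":-0.8,"tz":0.6,"wx":0,"wy":0,"wz":0.13,"claw":0}
    - {"tx":-0.9,"ty":-0.6,"tz":0.5,"wx":0,"wy":0,"wz":0.13,"claw":0}
    - {"tx":-1.0,"ty":-0.5,"tz":0.5,"wx":0,"wy":0,"wz":0.13,"claw":0}
    - {"tx":-1.1,"ty":-0.4,"tz":0.5,"wx":0,"wy":0,"wz":0.13,"claw":0}
    - {"tx":-1.1,"ty":-0.2,"tz":0.5,"wx":0,"wy":0,"wz":0.13,"claw":0}
    - {"tx":-1.1,"ty":-0.1,"tz":0.6,"wx":0,"wy":0,"wz":0.13,"claw":0}
    - {"tx":0,"ty":0,"tz":0,"wx":0,"wy":0,"wz":0,"claw":0}

```text
clock: 17.85
tool_pos: [0.4391, 0.0849, 0.2792]
ee_rot: [-0.007, 0.798, 0.603, 0.001]
wrist_force: [-0.2, 0.6, 0.7]
finger_gap: 0.497
```

```bash
python3 - <<'E'
from h import *
from station import optics,bot
print(bot.read_state()['joint_positions'].round(2))
plan([(hol(-.06,-.137,.07),down(PSI))],0,step=1.5)
i=optics.camera_info('wrist');im=optics.camera('wrist')[:,:,::-1];cv2.imwrite('pics/w14.png',im)
print(proj(i,[hol(-.06,y,0) for y in (-.106,-.134,-.162)]).round())
E
```

```text
[-0.73  0.46  0.68  2.09 -0.45  0.74 -0.03]
clock 17.85 gap 0.497 F [-0.2  0.6  0.7] grasp [0.4385 0.0858 0.2008]
-- to [0.4492 0.0843 0.17  ] 3 rows
{"tx": 0.1, "ty": 0.3, "tz": 1.0, "wx": -0.0, "wy": -0.0, "wz": -0.02, "claw": 0},
{"tx": 0.0, "ty": 0.4, "tz": 1.0, "wx": -0.01, "wy": -0.01, "wz": -0.02, "claw": 0},
{"tx": 0.1, "ty": 0.3, "tz": 1.1, "wx": -0.0, "wy": 0.0, "wz": -0.02, "claw": 0},
[[336. 199.]
 [337. 237.]
 [339. 272.]]
```

View pics/w14.png

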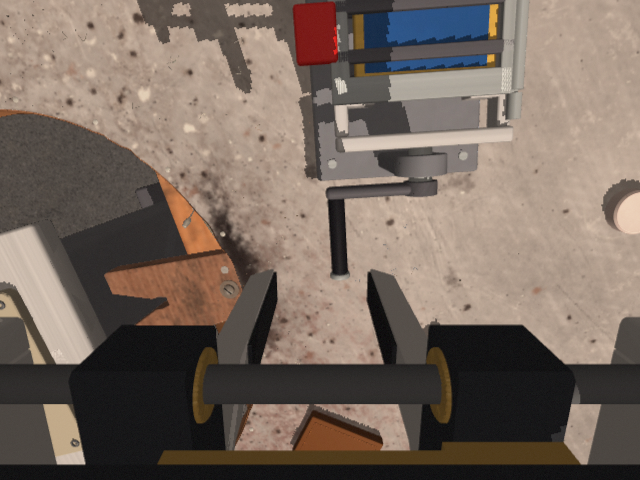

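The bar runs from (336,198) to (340,276), as predicted. Descending over it.

Request:
move_arm:
  rows:
    - {"tx":0.1,"ty":0.3,"tz":1.0,"wx":0,"wy":0,"wz":-0.02,"claw":0}
    - {"tx":0,"ty":0.4,"tz":1.0,"wx":-0.01,"wy":-0.01,"wz":-0.02,"claw":0}
    - {"tx":0.1,"ty":0.3,"tz":1.1,"wx":0,"wy":0,"wz":-0.02,"claw":0}
    - {"tx":0,"ty":0,"tz":0,"wx":0,"wy":0,"wz":0,"claw":0}

```text
clock: 18.3
tool_pos: [0.4504, 0.0893, 0.2485]
ee_rot: [-0.001, 0.772, 0.635, 0.002]
wrist_force: [0.1, 0.3, 0.7]
finger_gap: 0.501
```

```bash
python3 - <<'E'
from h import *
plan([(hol(-.06,-.137,0.001),down(PSI))],0,step=1.5)
E
```

```text
clock 18.3 gap 0.501 F [0.1 0.3 0.7] grasp [0.4505 0.0896 0.1701]
-- to [0.4492 0.0843 0.101 ] 5 rows
{"tx": -0.1, "ty": -0.0, "tz": 1.4, "wx": 0.0, "wy": -0.0, "wz": 0.01, "claw": 0},
{"tx": -0.1, "ty": -0.0, "tz": 1.4, "wx": 0.0, "wy": -0.0, "wz": 0.0, "claw": 0},
{"tx": -0.1, "ty": -0.0, "tz": 1.3, "wx": 0.0, "wy": -0.0, "wz": 0.01, "claw": 0},
{"tx": -0.1, "ty": -0.0, "tz": 1.4, "wx": 0.0, "wy": -0.0, "wz": 0.0, "claw": 0},
{"tx": -0.1, "ty": -0.0, "tz": 1.4, "wx": 0.0, "wy": -0.0, "wz": 0.01, "claw": 0},
```

Request:
move_arm:
  rows:
    - {"tx":-0.2,"ty":0,"tz":1.3,"wx":0,"wy":0,"wz":0.01,"claw":0}
    - {"tx":-0.2,"ty":0,"tz":1.3,"wx":0,"wy":0,"wz":0,"claw":0}
    - {"tx":-0.1,"ty":0,"tz":1.3,"wx":0,"wy":0,"wz":0.01,"claw":0}
    - {"tx":0,"ty":0,"tz":0,"wx":0,"wy":0,"wz":0,"claw":0}

```text
clock: 18.7
tool_pos: [0.4506, 0.0876, 0.2105]
ee_rot: [-0.002, 0.776, 0.631, 0.004]
wrist_force: [-0.1, 0.9, -0.2]
finger_gap: 0.495
```

```bash
python3 - <<'E'
from h import *
from station import optics
plan([(hol(-.06,-.137,0.001),down(PSI))],0,step=1.5)
i=optics.camera_info('wrist');im=optics.camera('wrist')[:,:,::-1];cv2.imwrite('pics/w15.png',im)
E
```

```text
clock 18.7 gap 0.495 F [-0.1  0.9 -0.2] grasp [0.4509 0.0882 0.1321]
-- to [0.4492 0.0843 0.101 ] 3 rows
{"tx": -0.1, "ty": -0.0, "tz": 1.0, "wx": 0.0, "wy": -0.0, "wz": 0.01, "claw": 0},
{"tx": -0.1, "ty": -0.0, "tz": 1.1, "wx": 0.0, "wy": -0.01, "wz": 0.0, "claw": 0},
{"tx": -0.2, "ty": -0.1, "tz": 1.0, "wx": 0.0, "wy": 0.0, "wz": 0.01, "claw": 0},
```

View pics/w15.png

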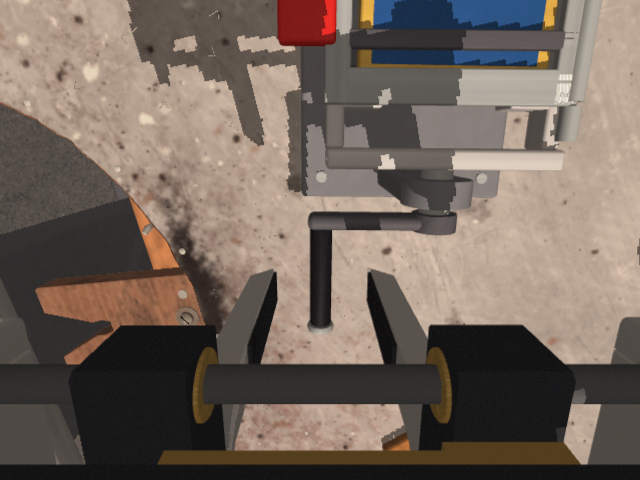

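The bar is centred between the fingers (column 320, rows 218–330). Going on down, then gripping.

Request:
move_arm:
  rows:
    - {"tx":-0.1,"ty":0,"tz":1.0,"wx":0,"wy":0,"wz":0,"claw":0}
    - {"tx":-0.2,"ty":0,"tz":1.0,"wx":0,"wy":0,"wz":0,"claw":0}
    - {"tx":-0.1,"ty":0,"tz":1.0,"wx":0,"wy":0,"wz":0,"claw":0}
    - {"tx":0,"ty":0,"tz":0,"wx":0,"wy":0,"wz":0,"claw":0}
    - {"tx":0,"ty":0,"tz":0,"wx":0,"wy":0,"wz":0,"claw":0.3}

```text
clock: 19.25
tool_pos: [0.4514, 0.0846, 0.1804]
ee_rot: [-0.001, 0.775, 0.632, 0.006]
wrist_force: [1.1, -0.2, 0.3]
finger_gap: 0.452
```

```bash
python3 - <<'E'
from h import *
from station import optics
plan([(hol(-.06,-.137,0.001),down(PSI))],0,step=1.5)
im2=optics.camera('side')[:,:,::-1]; a=cv2.resize(im2[130:280,160:320],None,fx=4,fy=4,interpolation=cv2.INTER_CUBIC); cv2.imwrite('pics/s16.png',a)
E
```

```text
clock 19.25 gap 0.452 F [ 1.1 -0.2  0.3] grasp [0.452  0.0853 0.102 ]
-- to [0.4492 0.0843 0.101 ] 1 rows
{"tx": -0.1, "ty": -0.2, "tz": 0.1, "wx": 0.01, "wy": -0.01, "wz": 0.02, "claw": 0},
```

View pics/s16.png

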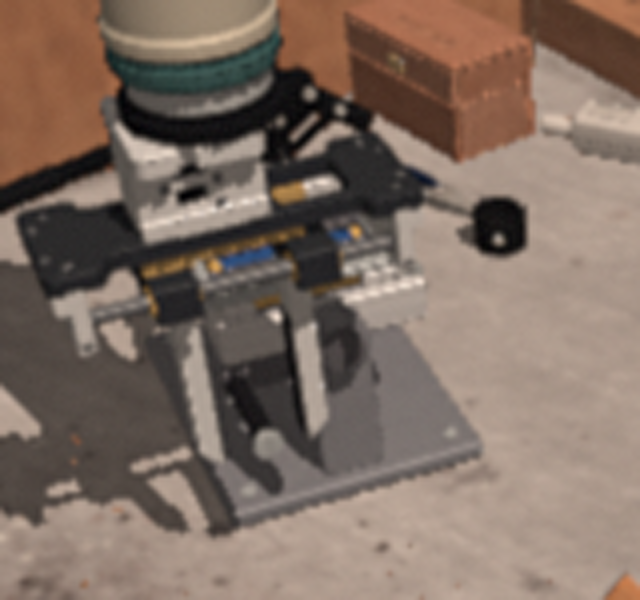

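The fingers straddle the bar. Gripping.

Request:
move_arm:
  rows:
    - {"tx":0,"ty":-0.1,"tz":0,"wx":0,"wy":0,"wz":0,"claw":1}
    - {"tx":0,"ty":0,"tz":0,"wx":0,"wy":0,"wz":0,"claw":1}
    - {"tx":0,"ty":0,"tz":0,"wx":0,"wy":0,"wz":0,"claw":1}
    - {"tx":0,"ty":0,"tz":0,"wx":0,"wy":0,"wz":0,"claw":1}
    - {"tx":0,"ty":0,"tz":0,"wx":0,"wy":0,"wz":0,"claw":1}
    - {"tx":0,"ty":0,"tz":0,"wx":0,"wy":0,"wz":0,"claw":1}

```text
clock: 19.9
tool_pos: [0.4493, 0.0851, 0.1808]
ee_rot: [-0.002, 0.775, 0.633, 0.006]
wrist_force: [-0.7, -0.8, -0.0]
finger_gap: 0.119
```

```bash
cat >> h.py <<'E'
def bar(a,r=.06,y=None): return hol(-r*np.cos(a),-.137 if y is None else y,r*np.sin(a))
def hloc():
    from station import bot
    s=bot.read_state();p=s['tool_pos'];Rm=q2R(s['ee_rot'])
    g=R.from_euler('z',-PSI).apply(p+GO*Rm[:,2]-H); print('grasp loc',g.round(4),'a',round(float(np.arctan2(g[2],-g[0])),3),'r',round(float(np.hypot(g[0],g[2])),4),'gap',round(s['finger_gap'],3),'F',s['wrist_force'].round(1),'T',s['ft_torque'].round(2),'clk',round(s['clock'],2)); return g
E
python3 - <<'E'
from h import *
g=hloc()
plan([(bar(a,.06,g[1]),down(PSI)) for a in (.2,.4,.6,.8)],1,step=1.3)
E
```

```text
grasp loc [-0.0599 -0.1353  0.0024] a 0.04 r 0.0599 gap 0.119 F [-0.7 -0.8 -0. ] T [-0.06  0.28 -0.05] clk 19.9
clock 19.9 gap 0.119 F [-0.7 -0.8 -0. ] grasp [0.4497 0.0859 0.1024]
-- to [0.4508 0.0857 0.1119] 1 rows
{"tx": 0.1, "ty": 0.1, "tz": -0.9, "wx": 0.0, "wy": -0.01, "wz": 0.02, "claw": 1},
-- to [0.4542 0.0849 0.1234] 1 rows
{"tx": 0.0, "ty": 0.4, "tz": -1.2, "wx": 0.0, "wy": -0.0, "wz": -0.0, "claw": 1},
-- to [0.4598 0.0837 0.1339] 1 rows
{"tx": 0.0, "ty": 0.6, "tz": -1.0, "wx": 0.0, "wy": -0.0, "wz": -0.0, "claw": 1},
-- to [0.4674 0.082  0.143 ] 1 rows
{"tx": 0.0, "ty": 0.8, "tz": -1.0, "wx": 0.0, "wy": -0.0, "wz": -0.0, "claw": 1},
```

Gripped (gap 11 mm, matching the bar). Starting the swing.

Request:
move_arm:
  rows:
    - {"tx":0,"ty":0.1,"tz":-1.0,"wx":0,"wy":0,"wz":0,"claw":1}
    - {"tx":0,"ty":0.3,"tz":-1.2,"wx":0,"wy":0,"wz":0,"claw":1}
    - {"tx":0,"ty":0.5,"tz":-1.1,"wx":0,"wy":0,"wz":0,"claw":1}

```text
clock: 20.2
tool_pos: [0.4573, 0.0835, 0.2136]
ee_rot: [-0.003, 0.775, 0.633, 0.004]
wrist_force: [2.5, 0.9, -11.3]
finger_gap: 0.115
```

```bash
python3 - <<'E'
from h import *
g=hloc()
a0=np.arctan2(g[2]-.002,-g[0])
plan([(bar(a,.06,-.1355)+[0,0,.002],down(PSI)) for a in a0+.2*np.arange(1,6)],1,step=1.5)
E
```

```text
grasp loc [-0.052  -0.1353  0.0352] a 0.595 r 0.0627 gap 0.115 F [  2.5   0.9 -11.3] T [ 0.17 -0.36 -0.03] clk 20.2
clock 20.2 gap 0.115 F [  2.5   0.9 -11.3] grasp [0.4575 0.0842 0.1352]
-- to [0.466  0.0821 0.1437] 1 rows
{"tx": 0.0, "ty": 0.9, "tz": -0.9, "wx": 0.0, "wy": -0.01, "wz": 0.02, "claw": 1},
-- to [0.4749 0.0801 0.1514] 1 rows
{"tx": 0.0, "ty": 0.9, "tz": -0.7, "wx": 0.0, "wy": 0.0, "wz": -0.0, "claw": 1},
-- to [0.4852 0.0778 0.1572] 1 rows
{"tx": 0.0, "ty": 1.0, "tz": -0.6, "wx": 0.0, "wy": 0.0, "wz": -0.0, "claw": 1},
-- to [0.4964 0.0753 0.1608] 1 rows
{"tx": 0.1, "ty": 1.2, "tz": -0.4, "wx": 0.0, "wy": 0.0, "wz": -0.0, "claw": 1},
-- to [0.508  0.0727 0.162 ] 1 rows
{"tx": -0.0, "ty": 1.2, "tz": -0.1, "wx": 0.0, "wy": 0.0, "wz": -0.0, "claw": 1},
```

Request:
move_arm:
  rows:
    - {"tx":0,"ty":0.8,"tz":-0.9,"wx":0,"wy":0,"wz":0.01,"claw":1}
    - {"tx":0,"ty":0.9,"tz":-0.7,"wx":0,"wy":0,"wz":0,"claw":1}
    - {"tx":0,"ty":1.0,"tz":-0.6,"wx":0,"wy":0,"wz":0,"claw":1}

```text
clock: 20.5
tool_pos: [0.4764, 0.0795, 0.2354]
ee_rot: [-0.01, 0.777, 0.629, -0.003]
wrist_force: [-4.0, 1.9, -7.8]
finger_gap: 0.12
```

```bash
python3 - <<'E'
from h import *
from station import optics
g=hloc()
a0=np.arctan2(g[2]-.002,-g[0])
plan([(bar(a,.06,-.1355)+[0,0,.002],down(PSI)) for a in a0+.2*np.arange(1,6)],1,step=1.5)
im2=optics.camera('side')[:,:,::-1]; a=cv2.resize(im2[110:280,160:320],None,fx=3.5,fy=3.5,interpolation=cv2.INTER_CUBIC); cv2.imwrite('pics/s17.png',a)
E
```

```text
grasp loc [-0.034  -0.1352  0.057 ] a 1.033 r 0.0664 gap 0.12 F [-4.   1.9 -7.8] T [ 0.41  1.14 -0.  ] clk 20.5
clock 20.5 gap 0.12 F [-4.   1.9 -7.8] grasp [0.475  0.0804 0.157 ]
-- to [0.4879 0.0772 0.1583] 1 rows
{"tx": 0.0, "ty": 1.2, "tz": -0.2, "wx": -0.02, "wy": -0.01, "wz": 0.01, "claw": 1},
-- to [0.4992 0.0747 0.1613] 1 rows
{"tx": 0.0, "ty": 1.1, "tz": -0.3, "wx": 0.0, "wy": 0.0, "wz": 0.0, "claw": 1},
-- to [0.5109 0.0721 0.1619] 1 rows
{"tx": 0.0, "ty": 1.2, "tz": -0.0, "wx": 0.0, "wy": 0.0, "wz": 0.0, "claw": 1},
-- to [0.5224 0.0695 0.1602] 1 rows
{"tx": 0.0, "ty": 1.2, "tz": 0.2, "wx": 0.0, "wy": 0.0, "wz": 0.0, "claw": 1},
-- to [0.5334 0.067  0.1561] 1 rows
{"tx": 0.0, "ty": 1.1, "tz": 0.4, "wx": 0.0, "wy": 0.0, "wz": 0.0, "claw": 1},
```

View pics/s17.png

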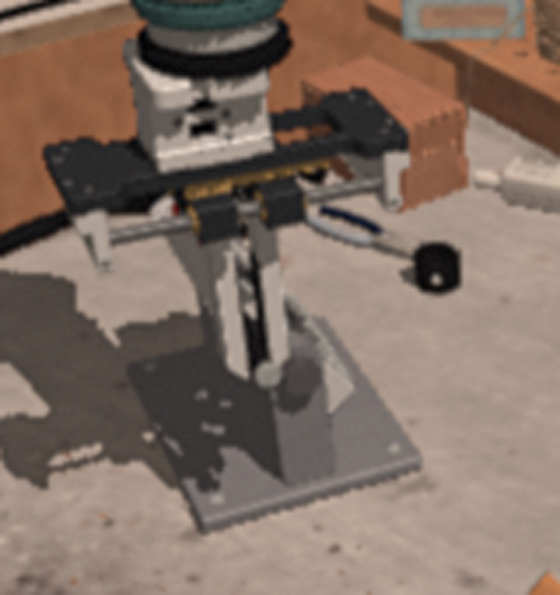

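The cradle has turned about 60°, and the bar has slid a few mm toward the fingertips. Going over the top with less lift.

Request:
move_arm:
  rows:
    - {"tx":0,"ty":1.2,"tz":-0.1,"wx":-0.01,"wy":0,"wz":0,"claw":1}
    - {"tx":0,"ty":1.2,"tz":-0.1,"wx":-0.01,"wy":0,"wz":0,"claw":1}
    - {"tx":0,"ty":1.2,"tz":0.1,"wx":0,"wy":0,"wz":0,"claw":1}

```text
clock: 20.85
tool_pos: [0.4857, 0.077, 0.2378]
ee_rot: [-0.03, 0.775, 0.631, -0.016]
wrist_force: [-26.0, 2.6, 38.9]
finger_gap: 0.115
```

```bash
python3 - <<'E'
from h import *
from station import optics
g=hloc()
a0=np.arctan2(g[2]-.002,-g[0])
plan([(bar(a,.06,-.1355)+[0,0,.002],down(PSI)) for a in a0+.2*np.arange(1,6)],1,step=1.5)
im2=optics.camera('side')[:,:,::-1]; a=cv2.resize(im2[110:280,160:320],None,fx=3.5,fy=3.5,interpolation=cv2.INTER_CUBIC); cv2.imwrite('pics/s18.png',a)
E
```

```text
grasp loc [-0.0282 -0.1353  0.0595] a 1.128 r 0.0659 gap 0.115 F [-26.    2.6  38.9] T [1.03 6.78 0.04] clk 20.85
clock 20.85 gap 0.115 F [-26.    2.6  38.9] grasp [0.4806 0.079  0.1595]
-- to [0.4933 0.076  0.16  ] 1 rows
{"tx": 0.1, "ty": 0.8, "tz": -0.1, "wx": -0.07, "wy": -0.01, "wz": 0.02, "claw": 1},
-- to [0.5049 0.0734 0.1619] 1 rows
{"tx": -0.0, "ty": 1.1, "tz": -0.2, "wx": 0.0, "wy": -0.0, "wz": -0.0, "claw": 1},
-- to [0.5165 0.0708 0.1614] 1 rows
{"tx": -0.0, "ty": 1.2, "tz": 0.0, "wx": 0.0, "wy": -0.0, "wz": -0.0, "claw": 1},
-- to [0.5279 0.0682 0.1585] 1 rows
{"tx": -0.0, "ty": 1.2, "tz": 0.3, "wx": 0.0, "wy": -0.0, "wz": -0.0, "claw": 1},
-- to [0.5384 0.0659 0.1533] 1 rows
{"tx": -0.0, "ty": 1.1, "tz": 0.6, "wx": 0.0, "wy": -0.0, "wz": -0.0, "claw": 1},
```

View pics/s18.png

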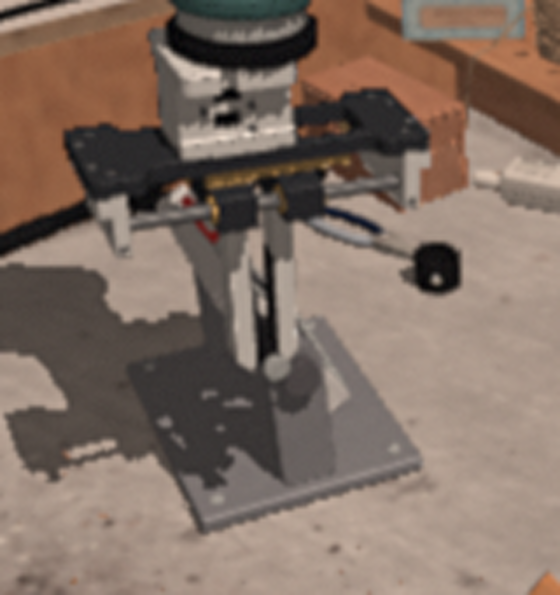

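Force is building radially: I'm pressing the bar inward because it now sits about 6 mm below the grasp point. I'll relieve it and follow the circle with that offset.

Request:
move_arm:
  rows:
    - {"tx":0,"ty":0.1,"tz":-0.3,"wx":-0.03,"wy":0,"wz":0,"claw":1}

```text
clock: 21.0
tool_pos: [0.4852, 0.0771, 0.2403]
ee_rot: [-0.021, 0.775, 0.631, -0.009]
wrist_force: [13.7, -0.9, -39.4]
finger_gap: 0.118
```

```bash
python3 - <<'E'
from h import *
g=hloc()
a0=np.arctan2(g[2]-.0065,-g[0]); print(a0,np.hypot(g[2]-.0065,g[0]))
plan([(bar(a,.06,-.1355)+[0,0,.0065],down(PSI)) for a in a0+.15*np.arange(1,6)],1,step=1.5)
E
```

```text
grasp loc [-0.0268 -0.1352  0.062 ] a 1.163 r 0.0675 gap 0.118 F [ 13.7  -0.9 -39.4] T [-0.22 -3.35 -0.17] clk 21.0
1.121111843536546 0.06162102386563298
clock 21.0 gap 0.118 F [ 13.7  -0.9 -39.4] grasp [0.4821 0.0788 0.162 ]
-- to [0.4908 0.0765 0.1638] 1 rows
{"tx": 0.1, "ty": 0.6, "tz": -0.2, "wx": -0.04, "wy": -0.01, "wz": 0.02, "claw": 1},
-- to [0.4994 0.0746 0.1658] 1 rows
{"tx": -0.0, "ty": 0.8, "tz": -0.2, "wx": -0.0, "wy": -0.0, "wz": -0.0, "claw": 1},
-- to [0.5081 0.0727 0.1665] 1 rows
{"tx": -0.0, "ty": 0.9, "tz": -0.1, "wx": -0.0, "wy": -0.0, "wz": -0.0, "claw": 1},
-- to [0.5169 0.0707 0.1658] 1 rows
{"tx": -0.0, "ty": 0.9, "tz": 0.1, "wx": -0.0, "wy": -0.0, "wz": -0.0, "claw": 1},
-- to [0.5255 0.0688 0.1638] 1 rows
{"tx": -0.0, "ty": 0.9, "tz": 0.2, "wx": -0.0, "wy": -0.0, "wz": -0.0, "claw": 1},
```

Radial stiffness is about 16 N/mm while gripped tight. I'll loosen the jaws to a loose fork around the bar, so it is pushed without radial strain, and finish by pressing it down to the stop.

Request:
move_arm:
  rows:
    - {"tx":0,"ty":0,"tz":0.1,"wx":0,"wy":0,"wz":0,"claw":0.6}
    - {"tx":0,"ty":0,"tz":0,"wx":0,"wy":0,"wz":0,"claw":0.6}

```text
clock: 21.2
tool_pos: [0.4854, 0.0771, 0.2408]
ee_rot: [-0.02, 0.775, 0.631, -0.008]
wrist_force: [-0.5, -0.1, 0.9]
finger_gap: 0.199
```

```bash
python3 - <<'E'
from h import *
g=hloc()
plan([(hol(-.026,-.136,.057),down(PSI))],.6,step=.6)
E
```

```text
grasp loc [-0.0264 -0.1352  0.0624] a 1.171 r 0.0678 gap 0.199 F [-0.5 -0.1  0.9] T [-0.14  0.04 -0.  ] clk 21.2
clock 21.2 gap 0.199 F [-0.5 -0.1  0.9] grasp [0.4825 0.0788 0.1624]
-- to [0.4826 0.0779 0.157 ] 2 rows
{"tx": 0.0, "ty": -0.1, "tz": 0.3, "wx": -0.02, "wy": -0.01, "wz": 0.01, "claw": 0.6},
{"tx": 0.0, "ty": -0.2, "tz": 0.2, "wx": -0.02, "wy": -0.0, "wz": 0.01, "claw": 0.6},
```

Request:
move_arm:
  rows:
    - {"tx":0,"ty":-0.1,"tz":0.2,"wx":-0.02,"wy":0,"wz":0,"claw":0.6}
    - {"tx":0,"ty":0,"tz":0.1,"wx":-0.02,"wy":0,"wz":0,"claw":0.6}
    - {"tx":0,"ty":0.8,"tz":-0.1,"wx":0,"wy":0,"wz":0,"claw":0.6}
    - {"tx":0,"ty":0.8,"tz":-0.1,"wx":0,"wy":0,"wz":0,"claw":0.6}

```text
clock: 21.6
tool_pos: [0.4945, 0.075, 0.2402]
ee_rot: [-0.01, 0.775, 0.632, 0.001]
wrist_force: [-6.4, 1.7, 3.7]
finger_gap: 0.202
```

```bash
python3 - <<'E'
from h import *
g=hloc()
plan([(hol(.0,-.136,.063),down(PSI)),(hol(.02,-.136,.06),down(PSI)),(hol(.035,-.136,.053),down(PSI))],.6,step=1)
E
```

```text
grasp loc [-0.0151 -0.1351  0.0619] a 1.332 r 0.0637 gap 0.202 F [-6.4  1.7  3.7] T [ 0.2   1.7  -0.02] clk 21.6
clock 21.6 gap 0.202 F [-6.4  1.7  3.7] grasp [0.4935 0.0763 0.1619]
-- to [0.508  0.0722 0.163 ] 2 rows
{"tx": -0.0, "ty": 0.7, "tz": -0.1, "wx": -0.01, "wy": -0.01, "wz": 0.01, "claw": 0.6},
{"tx": 0.0, "ty": 0.7, "tz": -0.0, "wx": -0.01, "wy": -0.0, "wz": 0.01, "claw": 0.6},
-- to [0.5275 0.0678 0.16  ] 3 rows
{"tx": 0.0, "ty": 0.7, "tz": 0.1, "wx": 0.0, "wy": -0.0, "wz": -0.0, "claw": 0.6},
{"tx": 0.0, "ty": 0.6, "tz": 0.1, "wx": 0.0, "wy": -0.0, "wz": -0.0, "claw": 0.6},
{"tx": 0.0, "ty": 0.7, "tz": 0.1, "wx": 0.0, "wy": -0.0, "wz": -0.0, "claw": 0.6},
-- to [0.5422 0.0645 0.153 ] 2 rows
{"tx": 0.0, "ty": 0.7, "tz": 0.3, "wx": 0.0, "wy": -0.0, "wz": -0.0, "claw": 0.6},
{"tx": 0.0, "ty": 0.8, "tz": 0.4, "wx": 0.0, "wy": -0.0, "wz": -0.0, "claw": 0.6},
```

Forces are low and it's moving. Continuing over the top.

Request:
move_arm:
  rows:
    - {"tx":0,"ty":0.8,"tz":-0.1,"wx":-0.01,"wy":0,"wz":0,"claw":0.6}
    - {"tx":0,"ty":0.8,"tz":0,"wx":-0.01,"wy":0,"wz":0,"claw":0.6}
    - {"tx":0,"ty":0.8,"tz":0,"wx":0,"wy":0,"wz":0,"claw":0.6}
    - {"tx":0,"ty":0.8,"tz":0.1,"wx":0,"wy":0,"wz":0,"claw":0.6}
    - {"tx":0,"ty":0.8,"tz":0.2,"wx":0,"wy":0,"wz":0,"claw":0.6}

```text
clock: 22.1
tool_pos: [0.5263, 0.0683, 0.2374]
ee_rot: [-0.012, 0.775, 0.632, 0.0]
wrist_force: [-4.1, 1.3, 3.0]
finger_gap: 0.2
```

```bash
python3 - <<'E'
from h import *
from station import optics
g=hloc()
plan([(hol(.035,-.136,.053),down(PSI)),(hol(.048,-.136,.042),down(PSI))],.6,step=1)
im2=optics.camera('side')[:,:,::-1]; a=cv2.resize(im2[110:280,160:320],None,fx=3.5,fy=3.5,interpolation=cv2.INTER_CUBIC); cv2.imwrite('pics/s19.png',a)
E
```

```text
grasp loc [ 0.0173 -0.1347  0.0591] a 1.855 r 0.0615 gap 0.2 F [-4.1  1.3  3. ] T [ 0.08  1.08 -0.02] clk 22.1
clock 22.1 gap 0.2 F [-4.1  1.3  3. ] grasp [0.5252 0.0697 0.1591]
-- to [0.5422 0.0645 0.153 ] 2 rows
{"tx": -0.0, "ty": 0.8, "tz": 0.3, "wx": -0.01, "wy": -0.01, "wz": 0.01, "claw": 0.6},
{"tx": -0.0, "ty": 0.8, "tz": 0.3, "wx": -0.01, "wy": -0.0, "wz": 0.01, "claw": 0.6},
-- to [0.5549 0.0617 0.142 ] 2 rows
{"tx": -0.0, "ty": 0.7, "tz": 0.5, "wx": 0.0, "wy": -0.0, "wz": -0.0, "claw": 0.6},
{"tx": -0.0, "ty": 0.6, "tz": 0.6, "wx": 0.0, "wy": -0.0, "wz": -0.0, "claw": 0.6},
```

View pics/s19.png

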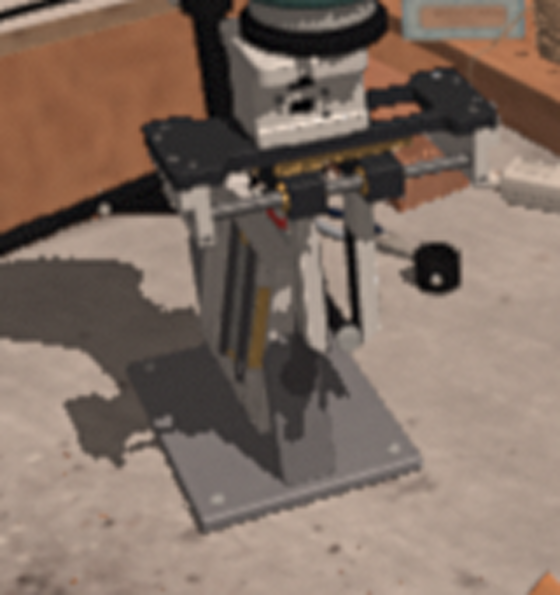

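The cradle is past vertical, with the bar at (347,335) in the fork. Continuing.

Request:
move_arm:
  rows:
    - {"tx":0,"ty":0.8,"tz":0.3,"wx":-0.01,"wy":0,"wz":0,"claw":0.6}
    - {"tx":0,"ty":0.8,"tz":0.3,"wx":-0.01,"wy":0,"wz":0,"claw":0.6}
    - {"tx":0,"ty":0.7,"tz":0.5,"wx":0,"wy":0,"wz":0,"claw":0.6}
    - {"tx":0,"ty":0.6,"tz":0.5,"wx":0,"wy":0,"wz":0,"claw":0.6}

```text
clock: 22.55
tool_pos: [0.5563, 0.0621, 0.2197]
ee_rot: [-0.004, 0.775, 0.632, 0.006]
wrist_force: [-5.6, 0.6, 2.2]
finger_gap: 0.2
```

```bash
python3 - <<'E'
from h import *
from station import optics
g=hloc()
im2=optics.camera('side')[:,:,::-1]; a=cv2.resize(im2[110:280,160:320],None,fx=3.5,fy=3.5,interpolation=cv2.INTER_CUBIC); cv2.imwrite('pics/s20.png',a)
E
```

```text
grasp loc [ 0.0494 -0.1342  0.0413] a 2.445 r 0.0644 gap 0.2 F [-5.6  0.6  2.2] T [0.02 1.29 0.03] clk 22.55
```

View pics/s20.png

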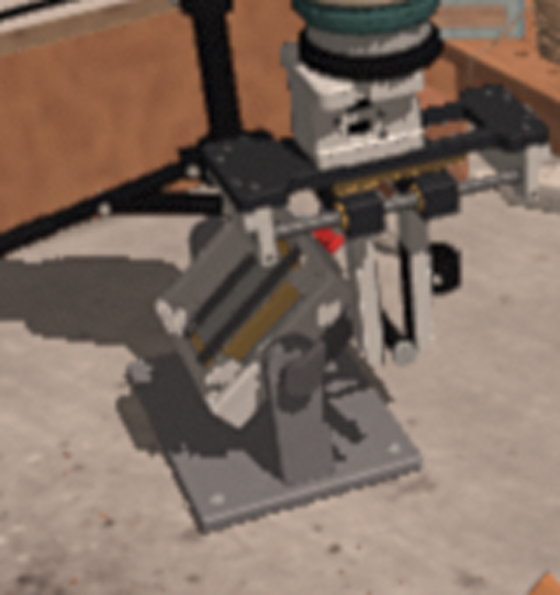

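The cradle is at about 2.4 rad. Next I'll unload, lift out of the fork, shut the fingers, and press the bar down from above to the stop.

Request:
move_arm:
  rows:
    - {"tx":0,"ty":-0.3,"tz":0,"wx":0,"wy":0,"wz":0,"claw":0.6}
    - {"tx":0,"ty":0,"tz":-2,"wx":0,"wy":0,"wz":0,"claw":0.6}
    - {"tx":0,"ty":0,"tz":-2.5,"wx":0,"wy":0,"wz":0,"claw":0.6}
    - {"tx":0,"ty":0.7,"tz":0,"wx":0,"wy":0,"wz":0,"claw":1}
    - {"tx":0,"ty":0,"tz":0,"wx":0,"wy":0,"wz":0,"claw":1}
    - {"tx":0,"ty":0,"tz":0,"wx":0,"wy":0,"wz":0,"claw":1}
    - {"tx":0,"ty":0,"tz":0,"wx":0,"wy":0,"wz":0,"claw":1}

```text
clock: 23.3
tool_pos: [0.5672, 0.0591, 0.2647]
ee_rot: [0.003, 0.775, 0.632, 0.011]
wrist_force: [-0.3, -0.5, -0.1]
finger_gap: 0.005
```

```bash
python3 - <<'E'
from h import *
g=hloc()
plan([(hol(.055,-.136,.07),down(PSI)),(hol(.057,-.136,.045),down(PSI)),(hol(.059,-.136,.03),down(PSI))],1,step=1)
E
```

```text
grasp loc [ 0.062  -0.1348  0.0863] a 2.194 r 0.1063 gap 0.005 F [-0.3 -0.5 -0.1] T [-0.07  0.1   0.01] clk 23.3
clock 23.3 gap 0.005 F [-0.3 -0.5 -0.1] grasp [0.5688 0.0598 0.1863]
-- to [0.5617 0.0602 0.17  ] 2 rows
{"tx": -0.0, "ty": -0.3, "tz": 0.8, "wx": 0.01, "wy": -0.01, "wz": 0.01, "claw": 1},
{"tx": -0.0, "ty": -0.3, "tz": 0.8, "wx": 0.01, "wy": -0.0, "wz": 0.01, "claw": 1},
-- to [0.5636 0.0597 0.145 ] 3 rows
{"tx": -0.0, "ty": 0.1, "tz": 0.8, "wx": -0.0, "wy": -0.0, "wz": -0.0, "claw": 1},
{"tx": -0.0, "ty": 0.0, "tz": 0.9, "wx": -0.0, "wy": -0.0, "wz": -0.0, "claw": 1},
{"tx": -0.0, "ty": 0.1, "tz": 0.8, "wx": -0.0, "wy": -0.0, "wz": -0.0, "claw": 1},
-- to [0.5656 0.0593 0.13  ] 2 rows
{"tx": -0.0, "ty": 0.1, "tz": 0.8, "wx": -0.0, "wy": -0.0, "wz": -0.0, "claw": 1},
{"tx": -0.0, "ty": 0.1, "tz": 0.7, "wx": -0.0, "wy": -0.0, "wz": -0.0, "claw": 1},
```

Request:
move_arm:
  rows:
    - {"tx":0,"ty":-0.4,"tz":0.6,"wx":0.01,"wy":-0.01,"wz":0.01,"claw":1}
    - {"tx":0,"ty":-0.4,"tz":0.8,"wx":0.01,"wy":0,"wz":0.01,"claw":1}
    - {"tx":0,"ty":0,"tz":0.8,"wx":0,"wy":0,"wz":0,"claw":1}
    - {"tx":0,"ty":0,"tz":0.8,"wx":0,"wy":0,"wz":0,"claw":1}
    - {"tx":0,"ty":0,"tz":0.8,"wx":0,"wy":0,"wz":0,"claw":1}

```text
clock: 23.8
tool_pos: [0.5661, 0.0594, 0.2263]
ee_rot: [0.005, 0.782, 0.623, 0.006]
wrist_force: [4.5, 0.0, 6.6]
finger_gap: 0.007
```

```bash
python3 - <<'E'
from h import *
from station import optics
g=hloc()
im2=optics.camera('side')[:,:,::-1]; a=cv2.resize(im2[110:280,160:320],None,fx=3.5,fy=3.5,interpolation=cv2.INTER_CUBIC); cv2.imwrite('pics/s21.png',a)
E
```

```text
grasp loc [ 0.0607 -0.1357  0.0479] a 2.473 r 0.0773 gap 0.007 F [4.5 0.  6.6] T [-0.17 -0.71  0.01] clk 23.8
```

View pics/s21.png

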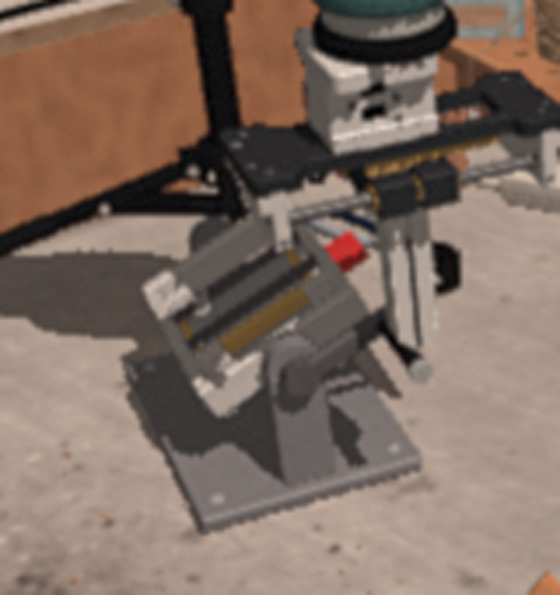

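The pressing works; the bar is now about 2.6 rad round. Continuing down.

Request:
move_arm:
  rows:
    - {"tx":0,"ty":-0.1,"tz":0.7,"wx":0,"wy":0,"wz":0,"claw":1}
    - {"tx":0,"ty":0,"tz":0.7,"wx":0,"wy":0,"wz":0,"claw":1}

```text
clock: 24.05
tool_pos: [0.5702, 0.0584, 0.2126]
ee_rot: [0.01, 0.783, 0.622, 0.01]
wrist_force: [0.4, 0.0, 4.4]
finger_gap: 0.01
```

```bash
python3 - <<'E'
from h import *
g=hloc()
E
```

```text
grasp loc [ 0.0658 -0.1356  0.0342] a 2.662 r 0.0742 gap 0.01 F [0.4 0.  4.4] T [-0.15 -0.16 -0.03] clk 24.05
```

Request:
move_arm:
  rows:
    - {"tx":0,"ty":-0.4,"tz":0.4,"wx":0.01,"wy":0,"wz":0,"claw":1}
    - {"tx":0,"ty":-0.3,"tz":0.4,"wx":0.01,"wy":0,"wz":0,"claw":1}

```text
clock: 24.25
tool_pos: [0.5713, 0.0581, 0.2062]
ee_rot: [0.009, 0.783, 0.622, 0.01]
wrist_force: [6.3, -0.1, 5.1]
finger_gap: 0.003
```

```bash
python3 - <<'E'
from h import *
g=hloc()
E
```

```text
grasp loc [ 0.0669 -0.1356  0.0278] a 2.748 r 0.0725 gap 0.003 F [ 6.3 -0.1  5.1] T [-0.31 -1.25  0.02] clk 24.25
```

Request:
move_arm:
  rows:
    - {"tx":0,"ty":0,"tz":0.3,"wx":0,"wy":0,"wz":0,"claw":1}

```text
clock: 24.35
tool_pos: [0.5723, 0.0579, 0.2032]
ee_rot: [0.01, 0.783, 0.622, 0.01]
wrist_force: [-0.0, 0.1, 4.9]
finger_gap: 0.004
```

Request:
move_arm:
  rows:
    - {"tx":0,"ty":0,"tz":0.25,"wx":0,"wy":0,"wz":0,"claw":1}

```text
clock: 24.45
tool_pos: [0.5727, 0.0577, 0.2005]
ee_rot: [0.01, 0.783, 0.622, 0.011]
wrist_force: [1.7, -0.3, 4.3]
finger_gap: 0.008
```

Request:
move_arm:
  rows:
    - {"tx":0,"ty":0,"tz":0.25,"wx":0,"wy":0,"wz":0,"claw":1}

```text
clock: 24.55
tool_pos: [0.5737, 0.0575, 0.1984]
ee_rot: [0.011, 0.783, 0.621, 0.012]
wrist_force: [1.3, -0.1, 13.0]
finger_gap: 0.003
```

Request:
move_arm:
  rows:
    - {"tx":0,"ty":0,"tz":0.2,"wx":0,"wy":0,"wz":0,"claw":1}

```text
clock: 24.65
tool_pos: [0.5748, 0.0573, 0.1971]
ee_rot: [0.012, 0.783, 0.621, 0.013]
wrist_force: [3.0, -0.1, 11.4]
finger_gap: 0.003
```

Request:
move_arm:
  rows:
    - {"tx":0,"ty":0,"tz":0.2,"wx":0,"wy":0,"wz":0,"claw":1}

```text
clock: 24.75
tool_pos: [0.5759, 0.057, 0.1959]
ee_rot: [0.013, 0.783, 0.621, 0.014]
wrist_force: [1.7, -1.4, 8.6]
finger_gap: 0.005
```

```bash
python3 - <<'E'
from h import *
from station import optics
g=hloc()
im2=optics.camera('side')[:,:,::-1]; a=cv2.resize(im2[110:280,160:320],None,fx=3.5,fy=3.5,interpolation=cv2.INTER_CUBIC); cv2.imwrite('pics/s22.png',a)
E
```

```text
grasp loc [ 0.0725 -0.1356  0.0176] a 2.904 r 0.0746 gap 0.005 F [ 1.7 -1.4  8.6] T [-0.24 -0.4   0.06] clk 24.75
```

View pics/s22.png

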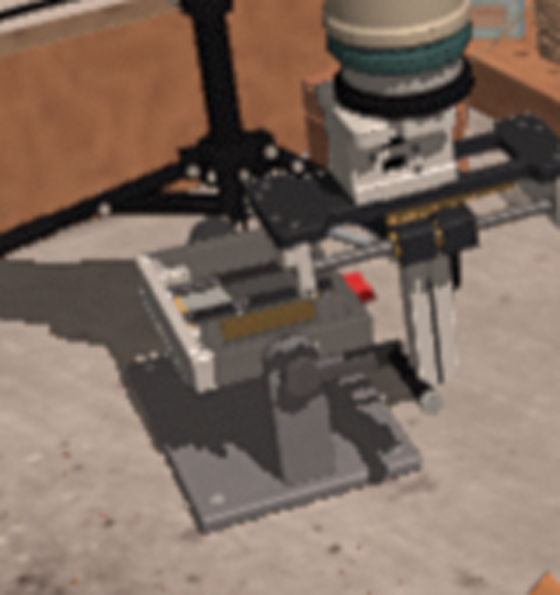

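The fingertip is slipping off the far side of the bar and the cradle isn't quite at the stop. Lifting to re-centre over the bar.

Request:
move_arm:
  rows:
    - {"tx":0,"ty":0.2,"tz":-0.5,"wx":0,"wy":0,"wz":0,"claw":1}
    - {"tx":0,"ty":0,"tz":-1.5,"wx":0.01,"wy":0,"wz":0,"claw":1}
    - {"tx":0,"ty":-0.8,"tz":-0.5,"wx":0.01,"wy":0,"wz":0,"claw":1}
    - {"tx":0,"ty":-0.8,"tz":0,"wx":0.01,"wy":0,"wz":0,"claw":1}
    - {"tx":0,"ty":0,"tz":0,"wx":0,"wy":0,"wz":0,"claw":1}

```text
clock: 25.3
tool_pos: [0.5543, 0.0616, 0.2173]
ee_rot: [-0.005, 0.783, 0.622, -0.002]
wrist_force: [-0.5, 0.3, 0.5]
finger_gap: 0.005
```

```bash
python3 - <<'E'
from h import *
from station import optics
g=hloc()
plan([(hol(.057,-.136,.03),down(PSI))],1,step=.8)
im2=optics.camera('side')[:,:,::-1]; a=cv2.resize(im2[110:280,160:320],None,fx=3.5,fy=3.5,interpolation=cv2.INTER_CUBIC); cv2.imwrite('pics/s23.png',a)
E
```

```text
grasp loc [ 0.0467 -0.136   0.0389] a 2.447 r 0.0608 gap 0.005 F [-0.5  0.3  0.5] T [-0.09  0.07  0.  ] clk 25.3
clock 25.3 gap 0.005 F [-0.5  0.3  0.5] grasp [0.5536 0.062  0.1389]
-- to [0.5636 0.0597 0.13  ] 2 rows
{"tx": 0.0, "ty": 0.5, "tz": 0.4, "wx": -0.0, "wy": -0.0, "wz": -0.0, "claw": 1},
{"tx": 0.0, "ty": 0.5, "tz": 0.5, "wx": -0.01, "wy": -0.0, "wz": -0.01, "claw": 1},
```

View pics/s23.png

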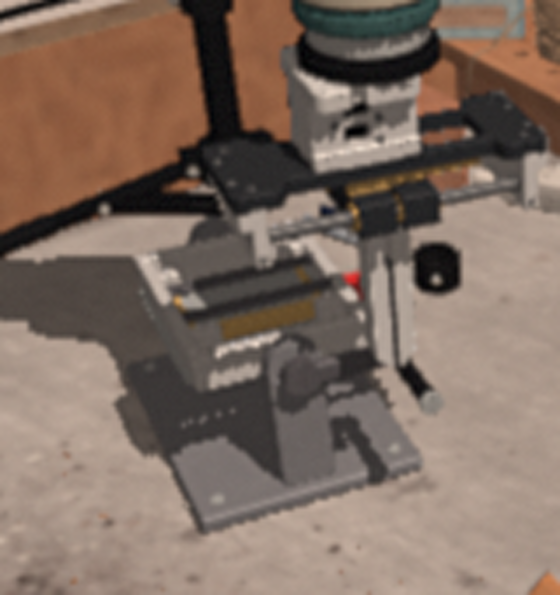

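```bash
python3 - <<'E'
from h import *
from station import optics
D=optics.camera_info('side')
for a in (2.7,2.8,2.9,3.0,3.14): print(a,((proj(D,bar(a,.06,-.164))[0]-[160,110])*3.5).round(), bar(a)[2]-.1)
E
```

```text
2.7 [424. 372.] 0.025642792814029786
2.8 [428. 379.] 0.0200992890093543
2.9 [431. 387.] 0.014354959752838944
3.0 [434. 395.] 0.008467200483592036
3.14 [435. 406.] 9.555917498921263e-05
```

Request:
move_arm:
  rows:
    - {"tx":0,"ty":0.5,"tz":0.2,"wx":0,"wy":0,"wz":0,"claw":1}
    - {"tx":0,"ty":0.3,"tz":0.4,"wx":0,"wy":0,"wz":0,"claw":1}
    - {"tx":0,"ty":0,"tz":0.4,"wx":0,"wy":0,"wz":0,"claw":1}

```text
clock: 25.65
tool_pos: [0.5628, 0.0599, 0.2058]
ee_rot: [-0.004, 0.783, 0.622, -0.002]
wrist_force: [-0.1, 0.0, -0.5]
finger_gap: 0.004
```

```bash
python3 - <<'E'
from h import *
g=hloc()
E
```

```text
grasp loc [ 0.0555 -0.1358  0.0274] a 2.682 r 0.0619 gap 0.004 F [-0.1  0.  -0.5] T [-0.09  0.09 -0.04] clk 25.65
```

Request:
move_arm:
  rows:
    - {"tx":0,"ty":0,"tz":0.3,"wx":0,"wy":0,"wz":0,"claw":1}
    - {"tx":0,"ty":-0.1,"tz":0.3,"wx":0,"wy":0,"wz":0,"claw":1}

```text
clock: 25.85
tool_pos: [0.5628, 0.0597, 0.2016]
ee_rot: [-0.005, 0.783, 0.622, -0.001]
wrist_force: [-9.5, 1.0, 44.3]
finger_gap: 0.002
```

Request:
move_arm:
  rows:
    - {"tx":0,"ty":-0.1,"tz":0.25,"wx":0,"wy":0,"wz":0,"claw":1}

```text
clock: 25.95
tool_pos: [0.5625, 0.0595, 0.2019]
ee_rot: [-0.005, 0.783, 0.621, 0.001]
wrist_force: [-6.4, 1.4, 25.9]
finger_gap: 0.006
```

Request:
move_arm:
  rows:
    - {"tx":0,"ty":-0.1,"tz":0.25,"wx":0,"wy":0,"wz":0,"claw":1}

```text
clock: 26.05
tool_pos: [0.5622, 0.0594, 0.2021]
ee_rot: [-0.005, 0.784, 0.621, 0.002]
wrist_force: [-3.8, 0.1, 20.6]
finger_gap: 0.004
```

```bash
python3 - <<'E'
from h import *
g=hloc()
E
```

```text
grasp loc [ 0.0553 -0.1359  0.0237] a 2.737 r 0.0602 gap 0.004 F [-3.8  0.1 20.6] T [0.03 1.16 0.04] clk 26.05
```

Hard stop: the tip won't go lower at 20–44 N, and grasp z is 0.0237 against 0.0246 expected at the stop. Retreating and checking.

Request:
move_arm:
  rows:
    - {"tx":0,"ty":0,"tz":-1,"wx":0,"wy":0,"wz":0,"claw":1}
    - {"tx":0,"ty":0,"tz":-2.5,"wx":0,"wy":0,"wz":0,"claw":1}
    - {"tx":0,"ty":0,"tz":-4,"wx":0,"wy":0,"wz":0,"claw":1}
    - {"tx":-1,"ty":0,"tz":-4,"wx":0,"wy":0,"wz":0,"claw":1}
    - {"tx":-3,"ty":0,"tz":-3,"wx":0,"wy":0,"wz":0,"claw":1}
    - {"tx":-4,"ty":0,"tz":-2,"wx":0,"wy":0,"wz":0,"claw":1}
    - {"tx":-4,"ty":0,"tz":0,"wx":0,"wy":0,"wz":0,"claw":1}
    - {"tx":-3,"ty":0,"tz":0,"wx":0,"wy":0,"wz":0,"claw":1}
    - {"tx":0,"ty":0,"tz":0,"wx":0,"wy":0,"wz":0,"claw":1}

```text
clock: 26.95
tool_pos: [0.5281, -0.0934, 0.3731]
ee_rot: [-0.003, 0.783, 0.622, 0.002]
wrist_force: [0.4, 1.0, -0.7]
finger_gap: 0.005
```

```bash
python3 - <<'E'
from h import *
from station import optics
g=hloc()
D=optics.camera_info('side')
im2=optics.camera('side')[:,:,::-1]; a=cv2.resize(im2[130:280,160:320],None,fx=5,fy=4,interpolation=cv2.INTER_CUBIC); cv2.imwrite('pics/s24.png',a)
for k in (2.95,3.05,3.14): print(k,((proj(D,bar(k,.06,-.164))[0]-[160,130])*[5,4]).round())
cv2.imwrite('pics/w24.png',optics.camera('wrist')[:,:,::-1]); cv2.imwrite('pics/sc24.png',optics.camera('scene')[:,:,::-1])
E
```

```text
grasp loc [ 0.0556 -0.2926  0.1947] a 1.849 r 0.2025 gap 0.005 F [ 0.4  1.  -0.7] T [-0.08  0.04 -0.  ] clk 26.95
2.95 [618. 366.]
3.05 [621. 375.]
3.14 [622. 384.]
```

View pics/s24.png

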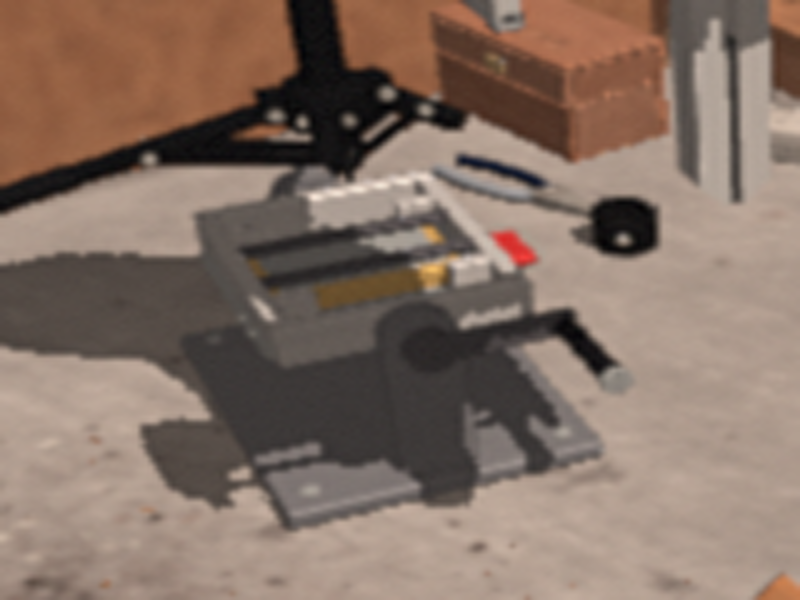

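View pics/w24.png

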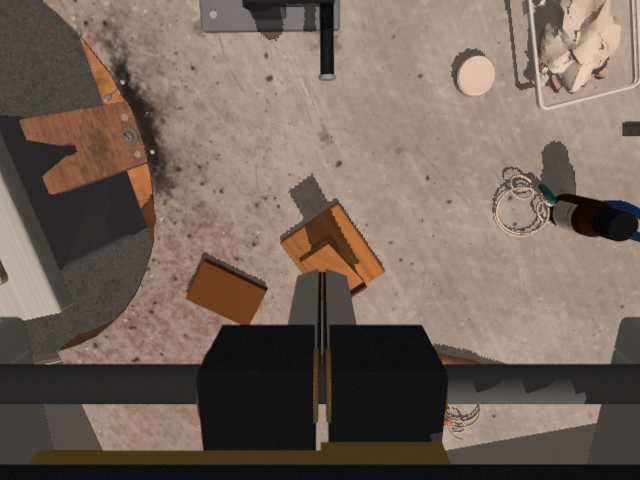

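View pics/sc24.png

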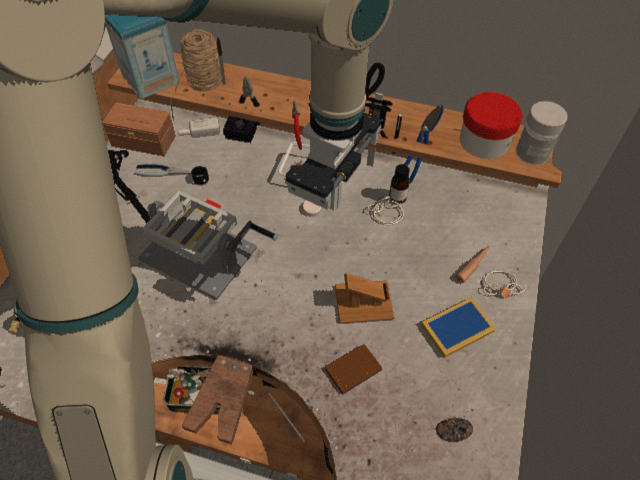

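```bash
python3 - <<'E'
from h import *
from station import optics
S=optics.camera_info('scene');im=cv2.imread('pics/sc24.png')
f=5; x0,y0=135,180
a=cv2.resize(im[y0:y0+120,x0:x0+150],None,fx=f,fy=f,interpolation=cv2.INTER_CUBIC)
for k,c in ((3.0,(0,0,255)),(3.1416,(0,255,0))):
    def rot(x,y,z): # cradle turn by k about y
        return hol(x*np.cos(k)+z*np.sin(k),y,-x*np.sin(k)+z*np.cos(k))
    P=[rot(-.06,-.164,0)]+[rot(x,y,-.016) for x in(-.058,.058) for y in (-.072,.072)]+[rot(-.067+s*.013,t*.017,.0095) for s in(-1,1) for t in(-1,1)]
    for u in (proj(S,P)-[x0,y0]+.5)*f: cv2.circle(a,tuple(int(v) for v in u),4,c,1)
cv2.imwrite('pics/sc24c.png',a)
E
```

```text
(no output)
```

View pics/sc24c.png

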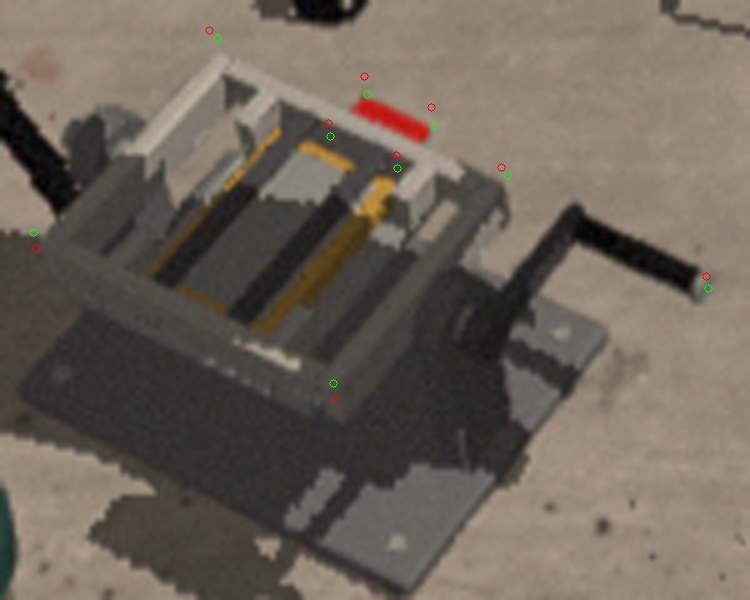

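The holder is fully over: the bar end and tab match the 3.14 rad projection (green marks), and the plate's grey back is up between the runners. The tab is tight under the cradle and the loose things haven't moved. Handing in.

```bash
python3 - <<'E'
from station import bot
print(bot.job_done(), bot.read_state()['clock'])
E
```

```text
the job is handed in; nothing more can be done
the job is handed in; nothing more can be done
```

I laid the plate in the holder's pocket blue face up, shut the lid over it, swung the holder half a turn to its stop, and handed the job in at about 27 s of the 72 s allowed.

- **Plate:** I gripped it on the slope across the 60 mm and lowered it until it rested on the runners before opening the fingers. The contact showed as a brief 38 N.
- **Lid:** I pushed the tab over with the shut fingers and pressed it to its stop at 25 N. The tip height was 13.7 mm above the holder axis, against about 13 mm expected, and the side picture showed the lid flush.
- **Swing:** Gripping the bar firmly caused about 40 to 47 N of radial force around 65 degrees, so I loosened the jaws to a fork around the bar. I finished by pressing the bar down from above. The fingertip slipped off the far side once and had to be re-centred. The final press met a hard stop at up to about 45 N on the wrist, under the 120 N limit.
- **Last checks:** In the scene picture the bar end and tab match a full 3.14 rad turn. The side picture reads nearer 3.1 rad, within my calibration error. The plate's grey back is up, the lid still looks shut, the loose things look unmoved, and the arm is clear.

The 40 N limit is for the arm and gripper body. I judged the brief peaks above that (about 47 N and 45 N) to be on the fingers only, but I could not measure this separately. Handing in gave no verdict.

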